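# Close up the spice tin and pack the seventh pot

## Task

Six lidded spice pots stand loosely spread in the round spice tin and the seventh lies on its side on the worktop. Stand the fallen pot upright on the worktop and let go of it, and close up the pots in the tin to make room for it. Then take it again and lower it into that room (do not drop it in) so that all seven stand flat on the tin's floor, one in the middle and six round it; leave the mug, the lemon and the wooden spoon where they are.

Things in the scene. Friction and masses are not known exactly. Their poses are not given: they have to be found in the camera images.
- tin: Open round steel spice tin, fixed to the worktop. Inside 186 mm across, so it takes seven pots only as one in the middle and six round it, with about 6 mm to spare across; outside 192 mm, floor 3 mm thick, rim 38 mm above the worktop. Origin: centre of its underside, on the worktop; z up, its yaw means nothing. Wall cabinets hang beyond it.
- pot_1: Round steel spice pot, closed lid, wooden knob (all one piece): body 60 mm across, 46 mm high, foot edge chamfered 4 mm; knob on its axis 22 mm across, 46 to 74 mm above the underside; 0.11 to 0.22 kg. Origin: centre of underside; z up through the knob. At the start it stands in the middle of the tin.
- pot_2: Round steel spice pot, closed lid, wooden knob (all one piece): body 60 mm across, 46 mm high, foot edge chamfered 4 mm; knob on its axis 22 mm across, 46 to 74 mm above the underside; 0.11 to 0.22 kg. Origin: centre of underside; z up through the knob. At the start one of five that stand round the middle pot, about 61.5 mm from the tin's centre, the gaps between them too small for another pot; slides when drawn by its knob.
- pot_3: Round steel spice pot, closed lid, wooden knob (all one piece): body 60 mm across, 46 mm high, foot edge chamfered 4 mm; knob on its axis 22 mm across, 46 to 74 mm above the underside; 0.11 to 0.22 kg. Origin: centre of underside; z up through the knob. At the start one of five that stand round the middle pot, about 61.5 mm from the tin's centre, the gaps between them too small for another pot; slides when drawn by its knob.
- pot_4: Round steel spice pot, closed lid, wooden knob (all one piece): body 60 mm across, 46 mm high, foot edge chamfered 4 mm; knob on its axis 22 mm across, 46 to 74 mm above the underside; 0.11 to 0.22 kg. Origin: centre of underside; z up through the knob. At the start one of five that stand round the middle pot, about 61.5 mm from the tin's centre, the gaps between them too small for another pot; slides when drawn by its knob.
- pot_5: Round steel spice pot, closed lid, wooden knob (all one piece): body 60 mm across, 46 mm high, foot edge chamfered 4 mm; knob on its axis 22 mm across, 46 to 74 mm above the underside; 0.11 to 0.22 kg. Origin: centre of underside; z up through the knob. At the start one of five that stand round the middle pot, about 61.5 mm from the tin's centre, the gaps between them too small for another pot; slides when drawn by its knob.
- pot_6: Round steel spice pot, closed lid, wooden knob (all one piece): body 60 mm across, 46 mm high, foot edge chamfered 4 mm; knob on its axis 22 mm across, 46 to 74 mm above the underside; 0.11 to 0.22 kg. Origin: centre of underside; z up through the knob. At the start one of five that stand round the middle pot, about 61.5 mm from the tin's centre, the gaps between them too small for another pot; slides when drawn by its knob.
- pot_7: Round steel spice pot, closed lid, wooden knob (all one piece): body 60 mm across, 46 mm high, foot edge chamfered 4 mm; knob on its axis 22 mm across, 46 to 74 mm above the underside; 0.11 to 0.22 kg. Origin: centre of underside; z up through the knob. At the start it lies on its side on the worktop, outside the tin, its knob pointing to the robot's left (+y) or left and towards the robot.
- mug: Bystander: green and white mug, 78x116x101 mm, right of the tin. Origin: centre of the underside.
- lemon: Bystander: lemon, 78x55x56 mm, on the left of the worktop. Origin: centre of the underside.
- wooden_spoon: Bystander: wooden spoon 310 mm long, lying near the front left edge. Origin: centre of the underside.
Mind the look-alikes: they are no part of the job. Leave any blue or purple look-alike of the pot_2 alone.

How it is judged:
By the outcome, as a careful person would: the job done as asked, in the order asked, and still so for the second after the job is handed in, with the robot touching nothing.
It also fails if it takes over 72 s, if anything falls off the work surface, if the arm or the gripper's body presses on something with over 40 N, if the wrist force passes 120 N, or if a joint passes its speed limit or range.

## Robot

A 7-joint arm with a two-finger parallel gripper is mounted at the origin on a cart in front of the work surface, level with it; the furniture and walls round the work are solid. World frame = base frame: x ahead of the robot, y to its left, z up, the work surface at z = 0. Lengths are in m, angles in rad, forces in N, time in s.
With the tool pointing down it reaches from about 0.4 to 0.9 m from the base axis. Payload 5.5 kg.
Tool frame: the origin (TCP) lies on the centre line of the jaws, within the pads' length; the fingertips stand 11 mm ahead of it and the grasp point (between the pads) lies 8 mm behind it; z points along the fingers, x is the direction in which the jaws open and shut, and the axes are right-handed (so a half turn about z gives the same grasp; the last joint's range is limited). The gripper opens to 92 mm and grips with 3 to 60 N. Pads are 19 mm wide; open, the fingers measure 130 mm over their backs; the gripper's body (75 mm by 190 mm) begins 47 mm behind the grasp point.
Start: joints at [1.471, 0.501, -0.427, 1.55, 0.221, 1.138, -0.21], TCP at [0.231, -0.608, 0.217] pointing down, gripper open.
Joint ranges: [-2.88, 2.88], [-0.31, 2.03], [-1.54, 1.56], [0.2, 2.42], [-1.41, 4.55], [0.19, 2.02], [-2.57, 2.57]. Speed limits (rad/s): [2.57, 2.57, 3.14, 3.14, 3.14, 3.14, 3.14].

## Interface

Orientations are given as a unit quaternion [x, y, z, w].
In Python, from bench import r gives the robot as it stands. The module is installed in compiled form; this text tells all that it offers.
- The arm moves only by the shell command python3 -m jog 'ROWS' [FORCE]. ROWS is JSON, a list of rows, each a list of 7 numbers: the turn, a rotation vector about the tool's x, y, z in rad, then the shift along the tool's x, y, z in m, then the opening in per cent of the stroke, from 0 (shut) to 100 (fully open). In form: [[wx, wy, wz, tx, ty, tz, jaw], ...]. A call has 1 to 12 rows; each row shifts and turns the pose as measured when the row begins, along the tool's axes as they then stand; what a row does not reach is not made up. A row lasts 1/8 s, in which the tool goes at most 62.5 mm and 10.7 degrees, less where a joint would pass 70% of its speed; a pose out of reach is approached as far as the arm can. A call with a gripper value outside its range is refused whole. The fingers move at their own pace and stop on an object; FORCE is the grip in N (left out, the last holds). Time passes only in rows, so rows that do not move let the fingers close. It gives the time, the measured TCP pose, the force and the opening at its end, in the units of the state.
- r.observe(): the state, without advancing time (a new reading comes with each control period).
- r.grab_frame(name): name is "scene" or "top"; returns a dict with "pixels" (384x512x3 uint8, blue, green, red), "camera_matrix" (3x3 intrinsics, pixels), "xyz" and "attitude" of the camera in the world. Camera axes: x right, y up, looking along -z (the intrinsics and any distortion apply to the point x, -y, -z); pixel columns grow to the right and rows downward; lengths in m; the calibration is good to about 2 mm. A picture is of the moment at which its call begins. There is no depth.
- r.close_job(): hands the job in, once; it reports no verdict.
The state is a dict: "clock": time; "qpos": joint angles; "dq": joint speeds; "joint_efforts": joint torques, N m; "tool_pos": TCP position; "tool_rot": TCP orientation; "ft_force": force on the tool from outside, world axes, zero at the start; "torque": the same for the moment, N m; "grip_width": finger opening in m.
Only numpy, scipy, OpenCV 4.12 (cv2) and the standard library are available. Lean on these libraries where they do the work, as an engineer would, in place of code of your own. Each camera call takes 0.05 s, during which the arm holds its last target. There are 200 camera calls.

## Working session

There is one attempt and no reset: what is moved stays moved. The work goes in short steps, Python scripts to look and compute and a shell command to move; the robot and the scene stay as the last step left them, time stands still between calls to the robot, and variables do not carry over. Pictures are saved under pics/ and viewed, about 8 in all and at most 12, crops included, and the job is handed in when it is done.

```bash
mkdir -p pics; cat > h.py <<'E'
import numpy as np, cv2
from bench import r
from scipy.spatial.transform import Rotation as R
def grab(n):
    f=r.grab_frame(n); return f
def ray(f,u,v):
    K=np.array(f["camera_matrix"]); d=np.linalg.solve(K,[u,v,1.]); d=np.array([d[0],-d[1],-d[2]])
    return np.array(f["xyz"]),R.from_quat(f["attitude"]).apply(d)
def onz(f,u,v,z):
    o,d=ray(f,u,v); return o+d*(z-o[2])/d[2]
def proj(f,p):
    K=np.array(f["camera_matrix"]); q=R.from_quat(f["attitude"]).inv().apply(np.array(p)-f["xyz"]); q=np.array([q[0],-q[1],-q[2]])
    q=K@q; return q[:2]/q[2]
E
python3 - <<'E'
from h import *
for n in ("scene","top"):
    f=grab(n); im=np.array(f["pixels"]); cv2.imwrite(f"pics/{n}0.png",cv2.resize(im,(800,600),interpolation=cv2.INTER_CUBIC))
    np.save(f"pics/{n}0.npy",f,allow_pickle=True)
    print(n,f["xyz"],f["attitude"],f["camera_matrix"],[k for k in f])
print(r.observe())
E
```

```text
scene [-1.15740431 -0.90184422  1.06734656] [ 0.4424546  -0.25066172 -0.44384596  0.73783697] [[487.84791642   0.         257.27257199]
 [  0.         487.84791642 188.45663454]
 [  0.           0.           1.        ]] ['pixels', 'camera_matrix', 'xyz', 'attitude']
top [ 0.301526   -0.02019106  1.25515764] [-0.0551333   0.04826153  0.70633899 -0.70407128] [[372.50204241   0.         249.65199182]
 [  0.         372.50204241 191.85077177]
 [  0.           0.           1.        ]] ['pixels', 'camera_matrix', 'xyz', 'attitude']
{'clock': 0.1, 'qpos': array([ 1.4711986 ,  0.5017831 , -0.42681604,  1.55134319,  0.22079711,
        1.13831902, -0.21030521]), 'dq': array([-0.0009468 , -0.00207386, -0.00145569, -0.0027686 , -0.00066188,
        0.00118662,  0.00204512]), 'joint_efforts': array([-1.12481386e-02, -5.67881262e+01, -5.83827093e+00, -2.79915494e+01,
       -6.89149532e-02,  2.41392071e-02,  6.15164026e-05]), 'tool_pos': array([ 0.23041495, -0.60708452,  0.21586561]), 'tool_rot': array([ 8.23084416e-01, -5.67918335e-01, -7.19114376e-04, -5.39623079e-04]), 'ft_force': array([-0.71509152,  0.47033159, -0.24945968]), 'torque': array([ 0.0523264 ,  0.00799613, -0.03537208]), 'grip_width': 0.09180499627425215}
```

View pics/scene0.png

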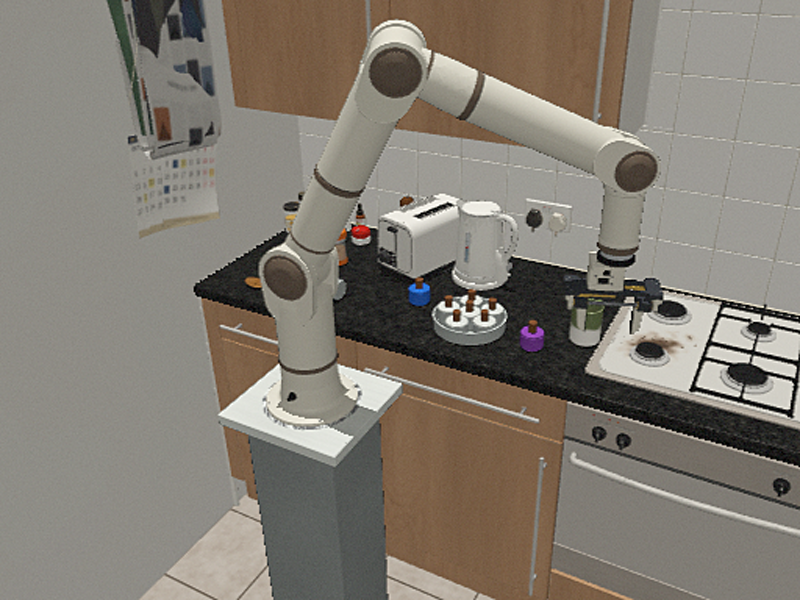

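View pics/top0.png

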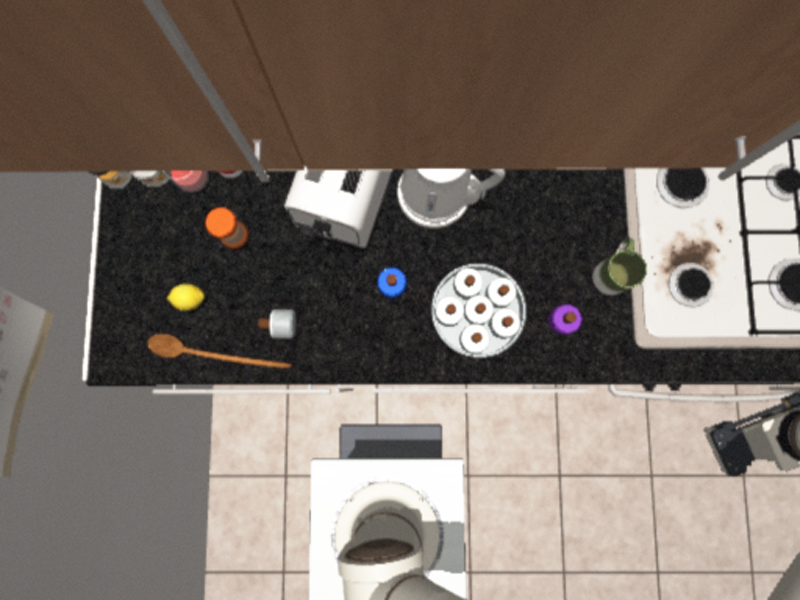

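The top view (800×600 scale) shows the tin at about (478,310) with six pots. The fallen pot is at (277,323) with its knob to the left (+y). The blue (392,282) and purple (566,319) decoys stand either side of the tin, the mug is at (622,270), and the lemon and spoon are on the left.

```bash
cat >> h.py <<'E'
def knobs(f,box,zc=0.066):
    """brown knob blobs in box (native px u0,v0,u1,v1) -> list of world xy"""
    im=np.array(f["pixels"]);u0,v0,u1,v1=box
    S=6; c=cv2.resize(im[v0:v1,u0:u1],None,fx=S,fy=S,interpolation=cv2.INTER_CUBIC)
    c=c.astype(int); m=((c[...,2]-c[...,0]>35)&(c[...,2]<190)).astype(np.uint8)
    n,l,st,ce=cv2.connectedComponentsWithStats(m); out=[]
    for i in range(1,n):
        if st[i,4]>8*S*S:
            u,v=(ce[i]+.5)/S-.5+[u0,v0]; out.append((u,v,st[i,4]/S/S,*onz(f,u,v,zc)[:2]))
    return out
E
python3 - <<'E'
from h import *
f=grab("top"); im=np.array(f["pixels"])
for k in knobs(f,(270,165,340,232)): print(np.round(k,4))
# tin rim: outer ellipse
g=cv2.cvtColor(im,cv2.COLOR_BGR2GRAY); S=6
c=cv2.resize(g[160:235,268:345],None,fx=S,fy=S,interpolation=cv2.INTER_CUBIC)
m=(c>85).astype(np.uint8); cs,_=cv2.findContours(m,cv2.RETR_EXTERNAL,cv2.CHAIN_APPROX_NONE); k=max(cs,key=cv2.contourArea)
P=(k[:,0]+.5)/S-.5+[268,160]
for z in (0.0,.038):
    W=np.array([onz(f,*p,z)[:2] for p in P]); (cx,cy),rr=cv2.minEnclosingCircle((W*1000).astype(np.float32)); A=np.c_[2*W,np.ones(len(W))]; s=np.linalg.lstsq(A,(W**2).sum(1),rcond=None)[0]
    print("tin",z,cx,cy,rr,s[:2],np.sqrt(s[2]+s[0]**2+s[1]**2))
# pot7
c=im[180:240,150:200]; u0,v0=150,180
for nm,m in(("body",(cv2.cvtColor(c,cv2.COLOR_BGR2GRAY)>95)),("knob",((c[...,2].astype(int)-c[...,0]>35)&(np.arange(60)[:,None]<37)))):
    n,l,st,ce=cv2.connectedComponentsWithStats(m.astype(np.uint8))
    for i in range(1,n):
        if st[i,4]>15:
            cs,_=cv2.findContours((l==i).astype(np.uint8),0,1); rc=cv2.minAreaRect(cs[0]); u,v=ce[i]+[u0,v0]; print(nm,u,v,st[i],rc,onz(f,u,v,.03))
a=cv2.resize(im[160:235,268:345],(462,450),interpolation=cv2.INTER_CUBIC);b=cv2.resize(im[185:240,140:195],(450,450),interpolation=cv2.INTER_CUBIC)[:, :338]
cv2.imwrite("pics/crop1.png",np.hstack([a,b]))
E
```

```text
[ 3.004805e+02  1.788882e+02  2.877780e+01  5.186000e-01 -1.736000e-01]
[ 3.222281e+02  1.849633e+02  2.919440e+01  4.984000e-01 -2.433000e-01]
[ 3.073725e+02  1.966672e+02  2.838890e+01  4.605000e-01 -1.944000e-01]
[ 2.882336e+02  1.972839e+02  2.772220e+01  4.587000e-01 -1.329000e-01]
[ 3.248094e+02  2.051096e+02  3.016670e+01  4.330000e-01 -2.495000e-01]
[ 3.048703e+02  2.155923e+02  2.933330e+01  3.995000e-01 -1.849000e-01]
tin 0.0 464.8951721191406 -198.85252380371094 104.99715423583984 [ 0.46513897 -0.19913177] 0.10361527975271775
tin 0.038 459.9491271972656 -193.4435577392578 101.81836700439453 [ 0.46018557 -0.19371433] 0.10047831869229853
body 179.7080291970803 206.5 [ 22  18  16  18 274] ((29.5, 26.5), (17.0, 15.0), 90.0) [0.43402508 0.22328967 0.03      ]
body 165.7403846153846 231.4230769230769 [  0  48  35   7 104] ((16.900001525878906, 51.69999694824219), (34.506813049316406, 3.111269950866699), 8.130102157592773) [0.35200728 0.26715206 0.03      ]
knob 168.23076923076923 206.46153846153845 [15 24  7  6 39] ((18.0, 26.5), (5.0, 6.0), 90.0) [0.43428855 0.26138785 0.03      ]
```

View pics/crop1.png

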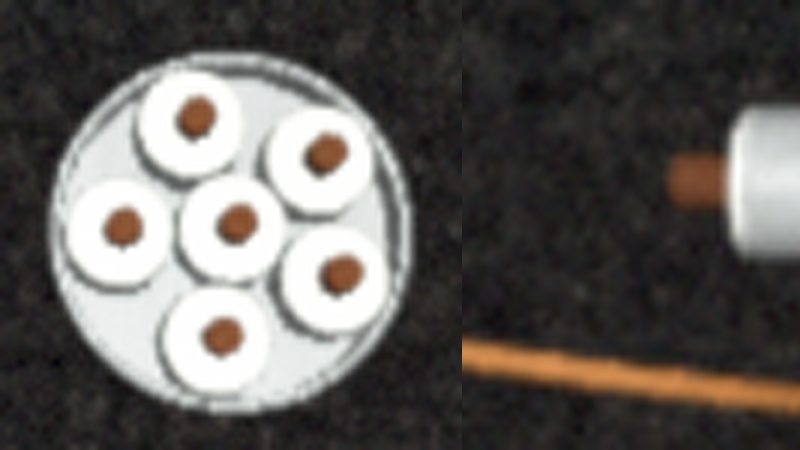

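The left half of the crop shows the six pots in the tin, with the widest gap at the left-front between the pots at crop (120,230) and (215,340). The right half shows pot 7 lying with its axis along +y.

From this, the tin centre is about (0.4605,-0.194). Pot 7's body is at about (0.434,0.223) and its knob at y≈0.26. I'll now turn the jaws to world x and travel left.

```bash
python3 -m jog '[[0,0,-0.173,0,0,-0.01,100],[0,0,-0.173,0,0,-0.01,100],[0,0,-0.173,0,0,-0.01,100],[0,0,-0.173,0,0,-0.01,100],[0,0,-0.173,0,0,-0.01,100],[0,0,-0.173,0,0,0,100],[0,0,-0.17,0,0,0,100]]' 20
python3 -m jog '[[0,0,0,0.034,-0.045,0,100],[0,0,0,0.034,-0.045,0,100],[0,0,0,0.034,-0.045,0,100],[0,0,0,0.034,-0.045,0,100],[0,0,0,0.034,-0.045,0,100],[0,0,0,0.034,-0.045,0,100],[0,0,0,0.034,-0.045,0,100],[0,0,0,0.034,-0.045,0,100]]'
python3 -m jog '[[0,0,0,0,-0.055,0,100],[0,0,0,0,-0.055,0,100],[0,0,0,0,-0.055,0,100],[0,0,0,0,-0.055,0,100],[0,0,0,0,-0.055,0,100],[0,0,0,0,-0.055,0,100],[0,0,0,0,-0.055,0,100],[0,0,0,0,-0.055,0,100]]'
cat >> h.py <<'E'
def st(jx=None):
    o=r.observe(); Rm=R.from_quat(o["tool_rot"]).as_matrix(); np.set_printoptions(suppress=True,precision=4)
    print("t",round(o["clock"],2),"p",o["tool_pos"],"w",round(o["grip_width"],4),"F",np.round(o["ft_force"],1),"M",np.round(o["torque"],2)); print("q",np.round(o["qpos"],2)); print("x",Rm[:,0],"z",Rm[:,2]); return o,Rm
def go(p,Rt=None):
    """print total tool-frame shift and rotvec to reach p, Rt"""
    o=r.observe(); Rc=R.from_quat(o["tool_rot"])
    print("shift",np.round(Rc.inv().apply(np.array(p)-o["tool_pos"]),4),"rot", None if Rt is None else np.round((Rc.inv()*R.from_matrix(Rt)).as_rotvec(),3))
E
python3 -c "
from h import *
st()"
```

```text
clock: 1.02
tool_pos: [0.2295, -0.6053, 0.2643]
tool_rot: [1.0, 0.02, -0.002, -0.004]
ft_force: [0.6, 0.8, -0.4]
grip_width: 0.0918
clock: 2.02
tool_pos: [0.4898, -0.2304, 0.2635]
tool_rot: [1.0, 0.014, -0.002, -0.004]
ft_force: [0.0, -0.2, 0.3]
grip_width: 0.0915
clock: 3.02
tool_pos: [0.4777, 0.2228, 0.2669]
tool_rot: [1.0, 0.013, -0.001, -0.003]
ft_force: [0.4, -0.7, 0.3]
grip_width: 0.092
t 3.02 p [0.4777 0.2228 0.2669] w 0.092 F [ 0.4 -0.7  0.3] M [-0.03 -0.18 -0.03]
q [ 0.36  0.36 -1.04  1.79  0.32  1.18 -0.75]
x [ 0.9997  0.0256 -0.0013] z [-0.0014  0.0066 -1.    ]
```

```bash
python3 -m jog '[[-0.146,0,-0.009,-0.015,-0.025,0.03,70],[-0.146,0,-0.008,-0.015,-0.025,0.03,70],[-0.146,0,-0.008,-0.012,-0.025,0.03,70],[0,0,0,0,0,0,70]]'
python3 - <<'E'
from h import *
o,Rm=st()
a=np.deg2rad(-25); Rt=(R.from_rotvec([a,0,0])*R.from_matrix(np.diag([1,-1,-1]))).as_matrix()
z=Rt[:,2]; T=np.array([.434,.262,.029]); go(T,Rt); print(T-z*.08); go(T-z*.08,Rt)
f=grab("scene"); im=np.array(f["pixels"]); u,v=proj(f,[.434,.24,.03]).astype(int); print(u,v); u=max(u,60)
cv2.imwrite("pics/s1.png",cv2.resize(im[v-60:v+45,u-60:u+80],(800,600),interpolation=cv2.INTER_CUBIC))
E
```

```text
clock: 3.52
tool_pos: [0.432, 0.289, 0.1633]
tool_rot: [0.975, 0.028, 0.003, 0.218]
ft_force: [-0.9, -1.5, -0.5]
grip_width: 0.0645
t 3.52 p [0.432  0.289  0.1633] w 0.0645 F [-0.9 -1.5 -0.5] M [ 0.54 -0.11  0.02]
q [-0.27  0.65 -0.82  1.7   0.69  1.45 -1.27]
x [ 0.9985  0.0552 -0.007 ] z [ 0.0172 -0.4256 -0.9047]
shift [ 0.0015 -0.0327  0.1331] rot [ 0.004 -0.017  0.053]
[0.434  0.2958 0.1015]
shift [ 0.0028 -0.0323  0.0531] rot [ 0.004 -0.017  0.053]
210 182
```

View pics/s1.png

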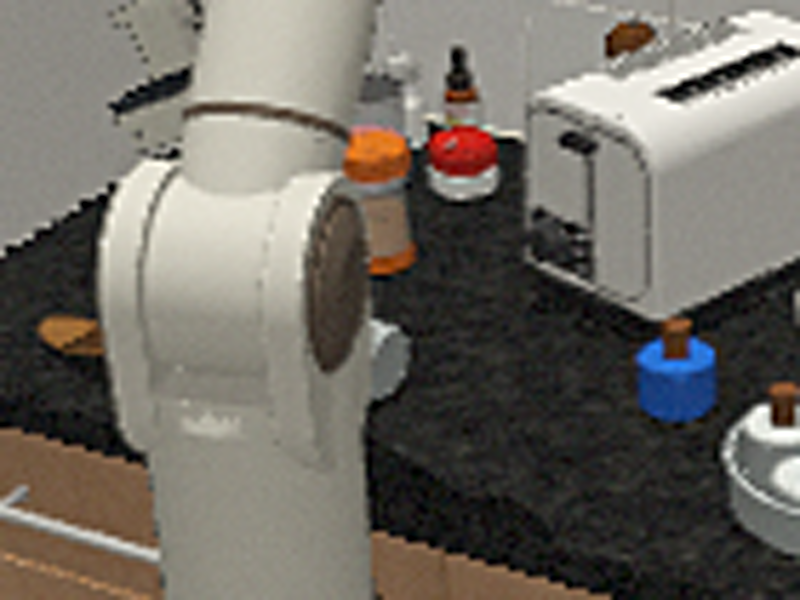

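The arm link hides most of the fallen pot; only its foot end shows, at (385,355). I'll descend onto the knob on the measured position.

```bash
python3 -m jog '[[0,-0.008,0.027,0.0015,-0.016,0.026,50],[0.004,-0.008,0.026,0.0015,-0.016,0.027,50],[0,0,0,0,0,0.02,50],[0,0,0,0,0,0.02,50],[0,0,0,0,0,0.015,50]]'
python3 - <<'E'
from h import *
o,Rm=st()
a=np.deg2rad(-25); Rt=(R.from_rotvec([a,0,0])*R.from_matrix(np.diag([1,-1,-1]))).as_matrix()
go([.434,.262,.029],Rt)
f=grab("top"); im=np.array(f["pixels"]); u,v=proj(f,[.434,.24,.03]).astype(int)
cv2.imwrite("pics/t1.png",cv2.resize(im[v-38:v+37,u-50:u+50],(800,600),interpolation=cv2.INTER_CUBIC))
E
```

```text
clock: 4.2
tool_pos: [0.4458, 0.2668, 0.057]
tool_rot: [0.977, -0.01, 0.007, 0.213]
ft_force: [0.5, -0.0, -0.2]
grip_width: 0.046
t 4.2 p [0.4458 0.2668 0.057 ] w 0.046 F [ 0.5 -0.  -0.2] M [ 0.44 -0.05 -0.02]
q [-0.27  0.78 -0.74  1.77  0.79  1.28 -1.4 ]
x [ 0.9997 -0.0155  0.0182] z [ 0.0101 -0.4158 -0.9094]
shift [-0.0122 -0.007   0.0273] rot [-0.008 -0.01  -0.022]
```

View pics/t1.png

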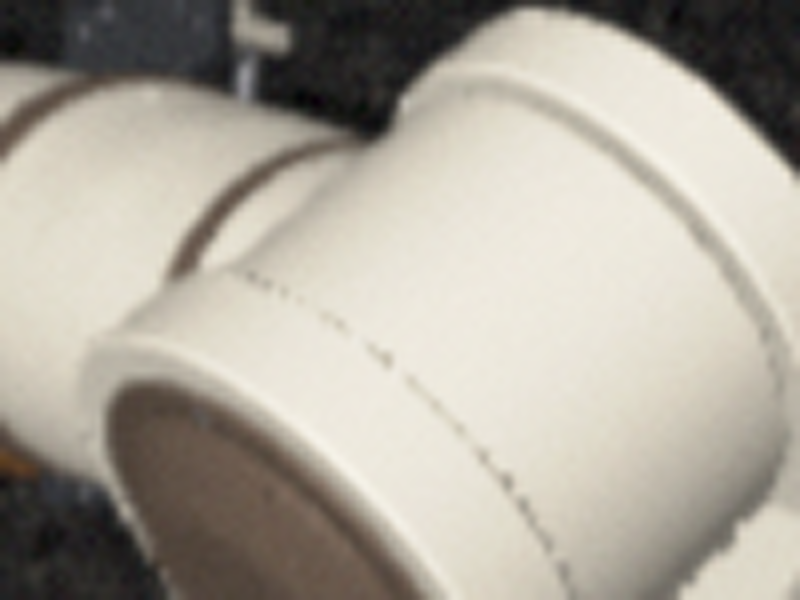

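The wrist fills the top crop, so the pot can't be seen from there. There's no contact force yet; I'll correct sideways first, then go down and close.

```bash
python3 -m jog '[[-0.008,-0.01,-0.02,-0.012,-0.007,0,50],[0,0,0,0,0,0,50]]'
python3 - <<'E'
from h import *
o,Rm=st()
a=np.deg2rad(-25); Rt=(R.from_rotvec([a,0,0])*R.from_matrix(np.diag([1,-1,-1]))).as_matrix()
go([.434,.262,.029],Rt)
E
```

```text
clock: 4.5
tool_pos: [0.4328, 0.2722, 0.0529]
tool_rot: [0.976, -0.001, -0.001, 0.218]
ft_force: [-1.0, 0.5, -0.5]
grip_width: 0.0458
t 4.5 p [0.4328 0.2722 0.0529] w 0.0458 F [-1.   0.5 -0.5] M [ 0.55 -0.14  0.05]
q [-0.29  0.79 -0.74  1.77  0.78  1.29 -1.4 ]
x [ 1.     -0.0017 -0.0018] z [-0.0023 -0.4248 -0.9053]
shift [ 0.0013 -0.0009  0.0259] rot [ 0.002  0.002 -0.001]
```

```bash
python3 -m jog '[[0,0,0,0.001,0,0.013,50],[0,0,0,0,0,0.013,50],[0,0,0,0,0,0,50]]'
python3 -m jog '[[0,0,0,0,0,0,0],[0,0,0,0,0,0,0],[0,0,0,0,0,0,0],[0,0,0,0,0,0,0]]' 20
python3 -c "
from h import *
st()"
```

```text
clock: 4.88
tool_pos: [0.434, 0.2614, 0.0282]
tool_rot: [0.976, -0.0, -0.0, 0.217]
ft_force: [0.1, 0.2, 0.5]
grip_width: 0.0456
clock: 5.38
tool_pos: [0.4344, 0.2624, 0.0288]
tool_rot: [0.976, -0.0, 0.0, 0.216]
ft_force: [-0.4, 2.4, 2.6]
grip_width: 0.0104
t 5.38 p [0.4344 0.2624 0.0288] w 0.0104 F [-0.4  2.4  2.6] M [ 0.54 -0.1   0.01]
q [-0.29  0.82 -0.73  1.79  0.81  1.25 -1.42]
x [ 1.     -0.0003  0.0002] z [ 0.0001 -0.4227 -0.9063]
```

```bash
python3 -m jog '[[0,0,0,0,0,0,0],[0,0,0,0,0,0,0]]' 20
python3 - <<'E'
from h import *
st()
f=grab("scene"); im=np.array(f["pixels"])
for p in ([.434,.2,.03],[.434,.246,.03],[.434,.274,.03]): print(proj(f,p))
cv2.imwrite("pics/s2.png",cv2.resize(im[125:215,160:280],(800,600),interpolation=cv2.INTER_CUBIC))
E
```

```text
clock: 5.62
tool_pos: [0.4349, 0.2636, 0.0295]
tool_rot: [0.976, -0.0, 0.001, 0.216]
ft_force: [-0.3, 1.2, 1.2]
grip_width: 0.0004
t 5.62 p [0.4349 0.2636 0.0295] w 0.0004 F [-0.3  1.2  1.2] M [ 0.4  -0.13  0.07]
q [-0.29  0.81 -0.73  1.79  0.81  1.25 -1.42]
x [1.     0.0003 0.0015] z [ 0.0015 -0.4211 -0.907 ]
[217.6113 184.5517]
[209.0579 182.4076]
[203.9262 181.1211]
```

View pics/s2.png

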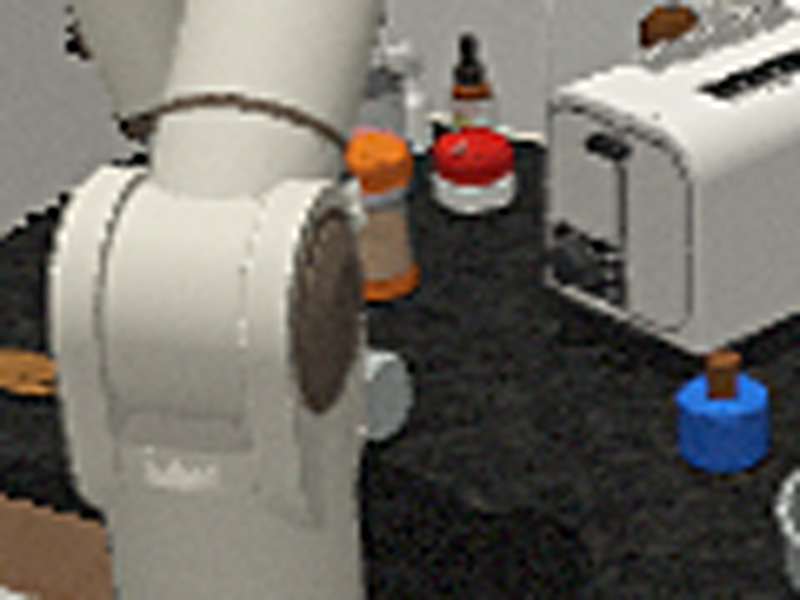

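The fingers closed on nothing. The foot of the pot is still visible at (390,395), close to where I'd projected it. I'll back out, clear the view and re-measure.

```bash
python3 -m jog '[[0,0,0,0,0,-0.03,0],[0,0,0,0,0,-0.04,0],[0,0,0,0,0,-0.05,30],[0,0,0,0,0.06,0,50],[0,0,0,0,0.06,0,50],[0,0,0,0,0.06,0,50],[0,0,0,0,0.06,0,50],[0,0,0,0,0.03,0,50],[0,0,0,0,0,0,50]]'
python3 - <<'E'
from h import *
st()
f=grab("top"); im=np.array(f["pixels"]); np.save("pics/top2.npy",f,allow_pickle=True)
cv2.imwrite("pics/t2.png",cv2.resize(im[165:240,110:210],(800,600),interpolation=cv2.INTER_CUBIC))
f=grab("scene"); np.save("pics/scene2.npy",f,allow_pickle=True)
E
```

```text
clock: 6.8
tool_pos: [0.4327, 0.0599, 0.2561]
tool_rot: [0.975, -0.001, -0.003, 0.22]
ft_force: [-0.2, -0.2, -1.0]
grip_width: 0.0459
t 6.8 p [0.4327 0.0599 0.2561] w 0.0459 F [-0.2 -0.2 -1. ] M [ 0.53 -0.09 -0.01]
q [ 0.23  0.27 -0.87  1.93  0.56  1.37 -0.86]
x [ 1.     -0.0025 -0.005 ] z [-0.0055 -0.4294 -0.9031]
```

View pics/t2.png

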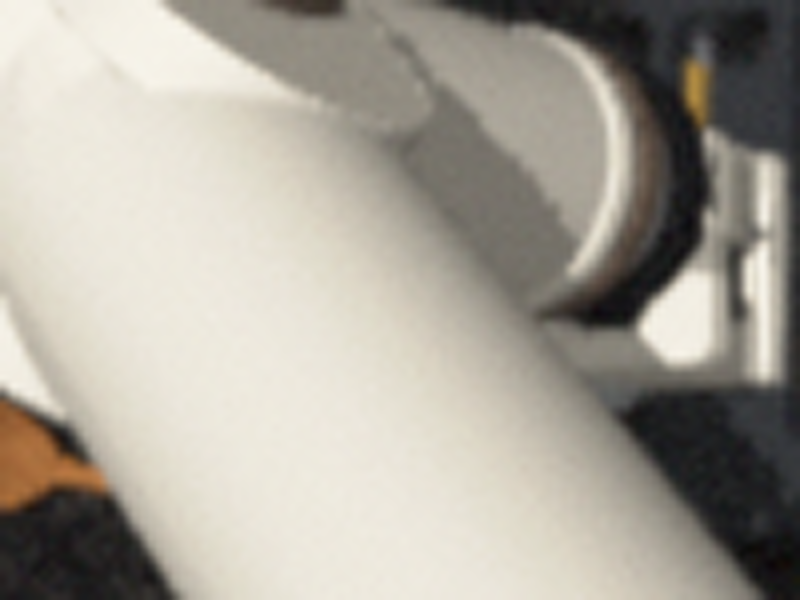

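The forearm still blocks the spot. I'll go further right and straighten the tool.

```bash
python3 -m jog '[[0.146,0,0,0,0.05,0,50],[0.146,0,0,0,0.05,0,50],[0.146,0,0,0,0.055,0,50],[0,0,0,0,0.06,0,50],[0,0,0,0,0.06,0,50],[0,0,0,0,0.06,0,50],[0,0,0,0,0.04,0,50],[0,0,0,0,0,0,50]]'
cat >> h.py <<'E'
def pot7(f,box=(140,180,200,226)):
    u0,v0,u1,v1=box; c=np.array(f["pixels"])[v0:v1,u0:u1]; S=6
    c=cv2.resize(c,None,fx=S,fy=S,interpolation=cv2.INTER_CUBIC).astype(int); g=c.mean(2)
    for nm,m in(("body",g>95),("knob",(c[...,2]-c[...,0]>35))):
        n,l,s,ce=cv2.connectedComponentsWithStats(m.astype(np.uint8))
        for i in range(1,n):
            if s[i,4]>12*S*S: print(nm,np.round((ce[i]+.5)/S-.5+[u0,v0],2),"u",s[i,0]/S-.5+u0,(s[i,0]+s[i,2])/S-.5+u0,"v",s[i,1]/S-.5+v0,(s[i,1]+s[i,3])/S-.5+v0,s[i,4]/S/S)
E
python3 - <<'E'
from h import *
st()
print("old");pot7(np.load("pics/top0.npy",allow_pickle=True).item())
f=grab("top"); np.save("pics/top3.npy",f,allow_pickle=True); print("new");pot7(f)
f2=grab("scene"); np.save("pics/scene3.npy",f2,allow_pickle=True)
a=cv2.resize(np.array(f["pixels"])[180:240,140:200],(400,400),interpolation=cv2.INTER_CUBIC)
b=cv2.resize(np.array(f2["pixels"])[150:210,190:250],(400,400),interpolation=cv2.INTER_CUBIC)
cv2.imwrite("pics/t3.png",np.hstack([a,b]))
E
```

```text
clock: 7.9
tool_pos: [0.4433, -0.2729, 0.2984]
tool_rot: [0.999, 0.016, -0.015, 0.024]
ft_force: [-0.6, 1.1, -0.3]
grip_width: 0.046
t 7.9 p [ 0.4433 -0.2729  0.2984] w 0.046 F [-0.6  1.1 -0.3] M [ 0.06 -0.13 -0.02]
q [ 0.97  0.2  -0.58  1.77  0.18  1.22  0.36]
x [ 0.999   0.0318 -0.0307] z [-0.0292 -0.0484 -0.9984]
old
body [179.57 206.66] u 171.0 187.5 v 197.5 215.83333333333334 272.1666666666667
knob [168.48 206.61] u 164.83333333333334 172.0 v 203.33333333333334 210.0 42.916666666666664
new
body [181.01 206.72] u 172.83333333333334 188.83333333333334 v 197.5 216.0 263.0833333333333
knob [169.87 206.92] u 166.33333333333334 173.33333333333334 v 203.66666666666666 210.0 39.94444444444444
```

```bash
python3 - <<'E'
from h import *
o=r.observe(); Rm=R.from_quat(o["tool_rot"]).as_matrix(); tp=o["tool_pos"]
tiles=[]
for n,cen in (("top",tp),("scene",tp),("scene",[.434,.22,.03]),("top",[.434,.23,.03])):
    f=np.load(f"pics/{n}3.npy",allow_pickle=True).item(); im=np.array(f["pixels"])
    u,v=proj(f,cen); u0,v0=int(u)-30,int(v)-22
    c=cv2.resize(im[v0:v0+45,u0:u0+60],(400,300),interpolation=cv2.INTER_CUBIC); S=400/60
    if cen is tp:
        pts=[tp+Rm@np.array(k) for k in ((.023,0,.011),(-.023,0,.011),(.023,0,-.04),(-.023,0,-.04))]
    else: pts=[[.434,.2,.03],[.434,.246,.03],[.434,.274,.03]]
    for p in pts:
        q=(proj(f,p)-[u0,v0]+.5)*S; cv2.circle(c,tuple(q.astype(int)),4,(0,0,255) ,1); 
    tiles.append(c)
cv2.imwrite("pics/m3.png",np.vstack([np.hstack(tiles[:2]),np.hstack(tiles[2:])]))
E
```

```text
(no output)
```

View pics/m3.png

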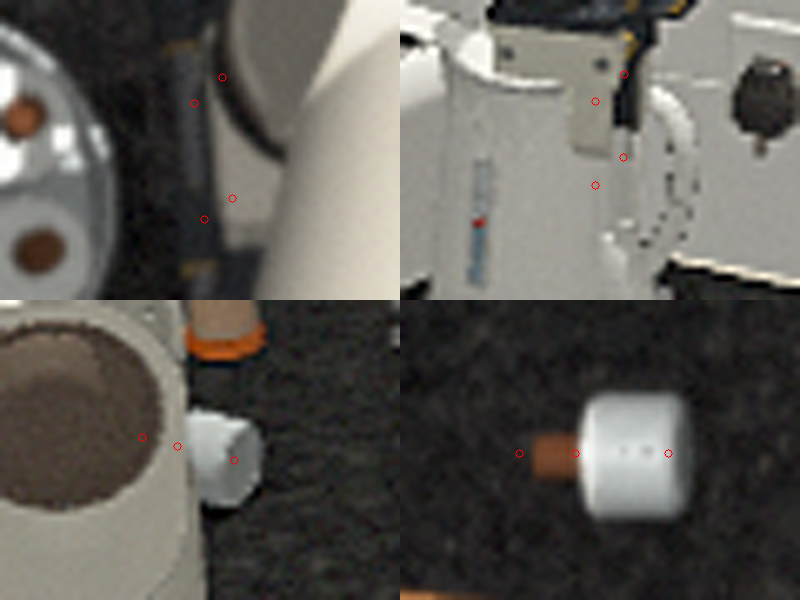

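Comparing my projections with the image, pot 7 agrees in both cameras (bottom tiles; knob now at about (555,455) there, moved about 5 mm in −y). The fingertips in the scene view, at (590,155), lie about 17 mm higher than projected, at (595,185). That explains the slip: only the tips met the knob. I'll check this by gently touching the bare worktop.

```bash
python3 -m jog '[[0,0,0,0,-0.055,0,0],[0,0,0,0,-0.055,0.01,0],[0,0,0,0,-0.055,0.02,0],[0,0,0,0,-0.055,0.03,0],[0,0,0,0,-0.055,0.03,0],[0,0,0,0,-0.055,0.04,0],[0,0,0,0,0,0,0]]' 20
python3 - <<'E'
from h import *
st(); go([.43,.09,.06],np.diag([1,-1,-1.]))
E
```

```text
clock: 8.88
tool_pos: [0.4247, 0.0662, 0.1592]
tool_rot: [0.999, 0.032, -0.013, 0.022]
ft_force: [-0.3, -0.5, -0.3]
grip_width: 0.0008
t 8.88 p [0.4247 0.0662 0.1592] w 0.0008 F [-0.3 -0.5 -0.3] M [-0.   -0.14 -0.03]
q [ 0.48  0.26 -0.82  2.1   0.28  0.92 -0.44]
x [ 0.9976  0.0639 -0.0275] z [-0.0247 -0.0449 -0.9987]
shift [ 0.0095 -0.0276  0.0978] rot [0.044 0.026 0.065]
```

```bash
python3 -m jog '[[0.022,0.013,0.032,0.005,-0.014,0.04,0],[0.022,0.013,0.032,0.005,-0.014,0.04,0],[0,0,0,0,0,0.02,0],[0,0,0,0,0,0,0]]'
python3 -m jog '[[0,0,0,0,0,0.01,0],[0,0,0,0,0,0.01,0],[0,0,0,0,0,0,0]]'
python3 - <<'E'
from h import *
st(); f=grab("scene"); o=r.observe(); Rm=R.from_quat(o["tool_rot"]).as_matrix(); im=np.array(f["pixels"])
for k in (.011,0,-.008): print(proj(f,o["tool_pos"]+Rm@[0,0,k]))
u,v=proj(f,o["tool_pos"]); u0,v0=int(u)-40,int(v)-40; c=cv2.resize(im[v0:v0+60,u0:u0+80],(800,600),interpolation=cv2.INTER_CUBIC)
for k in (.011,0,-.008):
    q=(proj(f,o["tool_pos"]+Rm@[0,0,k])-[u0,v0]+.5)*10; cv2.circle(c,tuple(q.astype(int)),4,(0,0,255),1)
cv2.imwrite("pics/s4.png",c)
E
```

```text
clock: 9.38
tool_pos: [0.4325, 0.097, 0.0578]
tool_rot: [1.0, 0.004, 0.002, -0.001]
ft_force: [-0.0, -0.3, 0.4]
grip_width: 0.0004
clock: 9.75
tool_pos: [0.4345, 0.0972, 0.039]
tool_rot: [1.0, 0.004, 0.004, -0.0]
ft_force: [-0.0, -1.0, 0.5]
grip_width: 0.0008
t 9.75 p [0.4345 0.0972 0.039 ] w 0.0008 F [-0.  -1.   0.5] M [-0.   -0.13  0.02]
q [ 0.29  0.49 -0.68  2.18  0.52  0.63 -0.74]
x [0.9999 0.0087 0.0081] z [ 0.0081  0.0009 -1.    ]
[237.3849 189.7328]
[237.2694 187.5514]
[237.1851 185.9581]
```

```bash
python3 -m jog '[[0,0,0,0,0,0.008,0],[0,0,0,0,0,0.006,0],[0,0,0,0,0,0,0]]';python3 -m jog '[[0,0,0,0,0,0.004,0],[0,0,0,0,0,0.0,0]]';python3 -m jog '[[0,0,0,0,0,0.004,0],[0,0,0,0,0,0.0,0]]';python3 -m jog '[[0,0,0,0,0,0.003,0],[0,0,0,0,0,0.0,0]]'
```

```text
clock: 10.18
tool_pos: [0.4356, 0.0971, 0.0249]
tool_rot: [1.0, 0.004, 0.005, -0.0]
ft_force: [0.5, 0.4, 0.1]
grip_width: -0.0
clock: 10.42
tool_pos: [0.4356, 0.0972, 0.0206]
tool_rot: [1.0, 0.004, 0.005, -0.0]
ft_force: [0.5, -0.3, -0.2]
grip_width: 0.0003
clock: 10.68
tool_pos: [0.4357, 0.0972, 0.0164]
tool_rot: [1.0, 0.004, 0.005, -0.0]
ft_force: [-0.3, 0.6, 0.4]
grip_width: 0.0004
clock: 10.92
tool_pos: [0.4358, 0.0972, 0.0132]
tool_rot: [1.0, 0.004, 0.005, -0.0]
ft_force: [-0.6, 0.6, -0.1]
grip_width: 0.0004
```

View pics/s4.png

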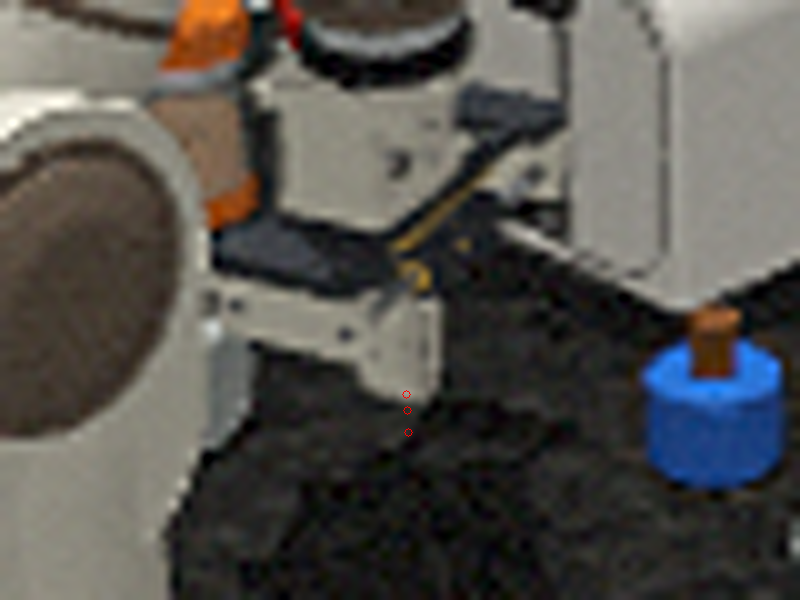

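The visible light-coloured finger ends at (405,400), above the projected tip at (408,432). There's still no contact at TCP z=0.013, so I'll keep feeling for the surface.

```bash
for i in 1; do python3 -m jog '[[0,0,0,0,0,0.003,0],[0,0,0,0,0,0.0,0]]'; done; python3 -c "
from h import *
st()"
```

```text
clock: 11.18
tool_pos: [0.4359, 0.0972, 0.01]
tool_rot: [1.0, 0.004, 0.005, -0.0]
ft_force: [-0.9, 1.1, -0.4]
grip_width: 0.0001
t 11.18 p [0.4359 0.0972 0.01  ] w 0.0001 F [-0.9  1.1 -0.4] M [-0.04 -0.06 -0.04]
q [ 0.24  0.54 -0.62  2.18  0.58  0.57 -0.8 ]
x [0.9999 0.0081 0.0102] z [ 0.0101  0.001  -0.9999]
```

```bash
python3 -m jog '[[0,0,0,0,0,0.003,0],[0,0,0,0,0,0.0,0]]'; python3 -m jog '[[0,0,0,0,0,0.003,0],[0,0,0,0,0,0.0,0]]';  python3 -m jog '[[0,0,0,0,0,0.003,0],[0,0,0,0,0,0.0,0]]'
```

```text
clock: 11.42
tool_pos: [0.436, 0.0972, 0.0068]
tool_rot: [1.0, 0.004, 0.005, -0.0]
ft_force: [0.1, 0.3, -0.8]
grip_width: 0.0007
clock: 11.68
tool_pos: [0.436, 0.0973, 0.0036]
tool_rot: [1.0, 0.004, 0.005, -0.001]
ft_force: [0.2, -0.0, 0.8]
grip_width: 0.0007
clock: 11.92
tool_pos: [0.436, 0.0973, 0.0004]
tool_rot: [1.0, 0.004, 0.005, -0.001]
ft_force: [0.8, 0.0, -0.6]
grip_width: 0.0003
```

```bash
python3 -m jog '[[0,0,0,0,0,0.002,0],[0,0,0,0,0,0.0,0]]'; python3 -m jog '[[0,0,0,0,0,0.002,0],[0,0,0,0,0,0.0,0]]';  python3 -m jog '[[0,0,0,0,0,0.002,0],[0,0,0,0,0,0.0,0]]'
```

```text
clock: 12.18
tool_pos: [0.4361, 0.0973, -0.0017]
tool_rot: [1.0, 0.004, 0.005, -0.001]
ft_force: [0.3, -0.3, 0.2]
grip_width: 0.0004
clock: 12.42
tool_pos: [0.4362, 0.0973, -0.0039]
tool_rot: [1.0, 0.004, 0.005, -0.001]
ft_force: [0.7, 0.0, -0.4]
grip_width: 0.0007
clock: 12.68
tool_pos: [0.4362, 0.0973, -0.006]
tool_rot: [1.0, 0.004, 0.005, -0.001]
ft_force: [-0.7, 0.4, 0.2]
grip_width: 0.0005
```

```bash
python3 -m jog '[[0,0,0,0,0,0.002,0],[0,0,0,0,0,0.0,0]]'; python3 -m jog '[[0,0,0,0,0,0.002,0],[0,0,0,0,0,0.0,0]]'
```

```text
clock: 12.92
tool_pos: [0.4362, 0.0973, -0.0081]
tool_rot: [1.0, 0.004, 0.005, -0.001]
ft_force: [-0.0, 0.1, 0.3]
grip_width: 0.0005
clock: 13.18
tool_pos: [0.4364, 0.0973, -0.0096]
tool_rot: [1.0, 0.004, 0.005, -0.0]
ft_force: [-0.8, -0.2, 4.1]
grip_width: 0.0005
```

Contact came at reported z = −0.009, so the real tips sit 20 mm higher than the reported pose implies. I'll allow for that offset from here on: subtract 20 mm from z whenever the tool points down. Now back to pot 7's knob, vertically.

```bash
python3 -m jog '[[0,0,0,0,0,-0.03,0],[0,0,0,0,0,-0.05,50],[0,0,0,0,-0.05,-0.02,50],[0,0,0,0,-0.055,0,50],[0,0,0,0,-0.052,0,50],[0,0,0,0,0,0,50]]'
python3 - <<'E'
from h import *
f=np.load("pics/top3.npy",allow_pickle=True).item(); print(onz(f,169.87,206.92,.032), onz(f,173.0,206.92,.058))
st(); go([.4335,.257,.06],np.diag([1,-1,-1.]))
E
```

```text
clock: 13.92
tool_pos: [0.4365, 0.2563, 0.0937]
tool_rot: [1.0, -0.001, 0.006, -0.001]
ft_force: [0.3, 0.1, 0.9]
grip_width: 0.0444
[0.4325288  0.25545085 0.032     ] [0.42970817 0.23944057 0.058     ]
t 13.93 p [0.4365 0.2563 0.0937] w 0.0444 F [0.3 0.1 0.9] M [-0.11 -0.11  0.03]
q [ 0.03  0.49 -0.75  2.01  0.46  0.81 -0.99]
x [ 0.9999 -0.0011  0.012 ] z [ 0.012   0.002  -0.9999]
shift [-0.0034 -0.0007  0.0337] rot [-0.002 -0.012 -0.001]
```

```bash
python3 -m jog '[[0,-0.012,0,-0.0035,0,0.03,50],[0,0,0,0,0,0.025,50],[0,0,0,0,0,0.02,50],[0,0,0,0,0,0.013,50],[0,0,0,0,0,0,50]]'
python3 -c "
from h import *
st(); go([.433,.256,.002],np.diag([1,-1,-1.]))"
```

```text
clock: 14.55
tool_pos: [0.4339, 0.2532, 0.0023]
tool_rot: [1.0, -0.001, -0.0, 0.001]
ft_force: [0.2, 0.1, -0.3]
grip_width: 0.046
t 14.55 p [0.4339 0.2532 0.0023] w 0.046 F [ 0.2  0.1 -0.3] M [-0.05 -0.08  0.01]
q [-0.07  0.63 -0.63  2.05  0.61  0.65 -1.11]
x [ 1.     -0.0025 -0.0001] z [-0.0001 -0.001  -1.    ]
shift [-0.0009 -0.0028  0.0003] rot [ 0.001  0.    -0.003]
```

```bash
python3 -m jog '[[0,0,0,-0.001,-0.003,0,30],[0,0,0,0,0,0,0],[0,0,0,0,0,0,0],[0,0,0,0,0,0,0],[0,0,0,0,0,0,0]]' 25
python3 -c "
from h import *
st()"
```

```text
clock: 15.18
tool_pos: [0.4343, 0.2571, 0.0043]
tool_rot: [1.0, -0.001, 0.002, -0.0]
ft_force: [0.3, 0.3, -0.2]
grip_width: 0.0211
t 15.18 p [0.4343 0.2571 0.0043] w 0.0211 F [ 0.3  0.3 -0.2] M [-0.   -0.08 -0.04]
q [-0.08  0.63 -0.63  2.04  0.61  0.66 -1.12]
x [ 1.     -0.0029  0.003 ] z [ 0.0031  0.0004 -1.    ]
```

Gripped (21 mm wide). Next: lift and turn the pot upright about the jaw axis.

```bash
python3 -m jog '[[0,0,0,0,0,-0.04,0],[0,0,0,0,0,-0.05,0],[0,0,0,0,0,-0.05,0],[0.17,0,0,0,0,0,0],[0.17,0,0,0,0,0,0],[0.17,0,0,0,0,0,0],[0.17,0,0,0,0,0,0],[0,0,0,0,0,0,0]]'
python3 -c "
from h import *
st(); go([.433,.257,.12],(R.from_rotvec([np.pi/2,0,0])*R.from_matrix(np.diag([1,-1,-1.]))).as_matrix())"
```

```text
clock: 16.18
tool_pos: [0.4349, 0.2576, 0.1493]
tool_rot: [0.94, 0.0, 0.004, -0.342]
ft_force: [-0.4, 1.2, -0.2]
grip_width: 0.0212
t 16.18 p [0.4349 0.2576 0.1493] w 0.0212 F [-0.4  1.2 -0.2] M [-0.93 -0.1  -0.05]
q [ 0.87  0.69 -1.21  2.18 -0.09  0.52 -0.12]
x [ 1.     -0.0019  0.0072] z [ 0.0068  0.6433 -0.7655]
shift [-0.0021  0.0193  0.022 ] rot [ 0.872 -0.005  0.006]
```

```bash
python3 -m jog '[[0.17,0,0,0,0,0,0],[0.17,0,0,0,0,0,0],[0.17,0,0,0,0,0,0],[0,0,0,0,0,0,0]]'
python3 -c "
from h import *
st(); go([.433,.257,.12],(R.from_rotvec([np.pi/2,0,0])*R.from_matrix(np.diag([1,-1,-1.]))).as_matrix())"
```

```text
clock: 16.68
tool_pos: [0.4385, 0.2599, 0.1494]
tool_rot: [0.823, 0.006, 0.004, -0.568]
ft_force: [-1.1, 0.2, -0.6]
grip_width: 0.0212
t 16.68 p [0.4385 0.2599 0.1494] w 0.0212 F [-1.1  0.2 -0.6] M [-1.33 -0.06  0.03]
q [ 1.11  1.29 -1.24  2.15 -0.06  0.54  0.24]
x [0.9999 0.0045 0.0136] z [ 0.0006  0.9349 -0.355 ]
shift [-0.0059  0.0284  0.0077] rot [0.363 0.002 0.014]
```

```bash
python3 -m jog '[[0.18,0,0.007,0,0,0,0],[0.183,0,0.007,0,0,0,0],[0,0,0,0,0,0,0]]'
python3 - <<'E'
from h import *
st(); go([.433,.257,.12],(R.from_rotvec([np.pi/2,0,0])*R.from_matrix(np.diag([1,-1,-1.]))).as_matrix())
f=grab("top"); np.save("pics/top5.npy",f,allow_pickle=True); g=grab("scene"); np.save("pics/scene5.npy",g,allow_pickle=True)
o=r.observe(); p=o["tool_pos"]; t=[]
for F in (f,g):
    u,v=proj(F,p).astype(int); u0=max(u-30,0); v0=v-45; c=cv2.resize(np.array(F["pixels"])[v0:v0+90,u0:u0+60],(400,600),interpolation=cv2.INTER_CUBIC)
    q=(proj(F,p)-[u0,v0]+.5)*400/60; cv2.circle(c,tuple(q.astype(int)),4,(0,0,255),1); t.append(c)
cv2.imwrite("pics/m5.png",np.hstack(t))
E
```

```text
clock: 17.05
tool_pos: [0.4415, 0.2596, 0.1491]
tool_rot: [0.717, 0.008, -0.001, -0.697]
ft_force: [-0.6, -0.3, -0.6]
grip_width: 0.0215
t 17.05 p [0.4415 0.2596 0.1491] w 0.0215 F [-0.6 -0.3 -0.6] M [-1.3  -0.12  0.01]
q [ 1.18  1.66 -1.2   2.05 -0.05  0.7   0.42]
x [0.9999 0.0122 0.0102] z [-0.0119  0.9995 -0.0283]
shift [-0.0088  0.029  -0.0017] rot [0.028 0.012 0.01 ]
```

View pics/m5.png

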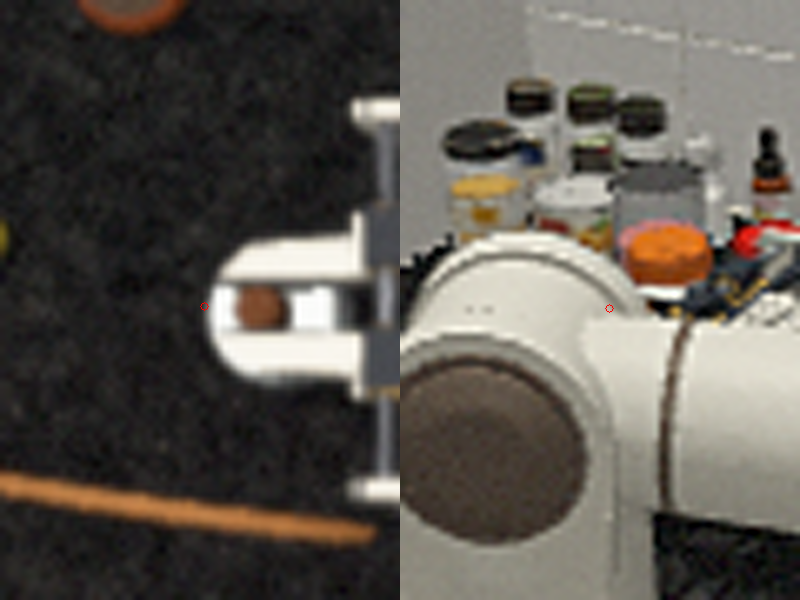

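In the top view (left), the pot hangs upright with its knob at (262,308), between the fingers. The reported TCP projects to (205,306), about 25 mm ahead along the tool axis. So the 20 mm bias runs along the tool's z axis.

I'll tilt back about 15° for wrist clearance, lower until the foot touches, then loosen the grip so the pot settles upright.

```bash
python3 -m jog '[[-0.11,0.006,0.005,0,0,0,0],[-0.11,0.006,0.005,0,0,0,0],[0,0,0,0,0.029,0.008,0],[0,0,0,0,0.029,0.008,0],[0,0,0,0,0.012,0.003,0],[0,0,0,0,0,0,0]]'
python3 -c "
from h import *
o,Rm=st(); print(Rm.T@[0,0,-.01])"
```

```text
clock: 17.9
tool_pos: [0.4475, 0.2499, 0.0844]
tool_rot: [0.815, 0.022, 0.015, -0.579]
ft_force: [-0.1, -0.0, -0.9]
grip_width: 0.0215
t 17.9 p [0.4475 0.2499 0.0844] w 0.0215 F [-0.1 -0.  -0.9] M [-1.32 -0.12 -0.02]
q [ 1.1   1.43 -1.15  2.09  0.02  0.56  0.35]
x [0.9985 0.0184 0.0509] z [-0.0006  0.9446 -0.3282]
[-0.0005  0.0094  0.0033]
```

```bash
python3 -m jog '[[0.06,0,0.054,0,0.010,0.003,0],[0,0,0,0,0.007,0.002,0],[0,0,0,0,0,0,0]]'
python3 -m jog '[[0,0,0,0,0.003,0.001,0],[0,0,0,0,0,0,0]]'
python3 -c "
from h import *
o,Rm=st(); print(Rm.T@[0,0,-.01])"
```

```text
clock: 18.27
tool_pos: [0.4487, 0.25, 0.0688]
tool_rot: [0.797, 0.001, -0.0, -0.604]
ft_force: [-0.1, 0.6, -0.4]
grip_width: 0.0216
clock: 18.52
tool_pos: [0.4486, 0.2507, 0.0669]
tool_rot: [0.797, 0.002, 0.0, -0.605]
ft_force: [0.8, 0.7, -1.0]
grip_width: 0.021
t 18.52 p [0.4486 0.2507 0.0669] w 0.021 F [ 0.8  0.7 -1. ] M [-1.33 -0.06 -0.05]
q [ 1.11  1.52 -1.11  2.05  0.02  0.59  0.37]
x [1.     0.0029 0.0028] z [-0.0021  0.9631 -0.269 ]
[-0.      0.0096  0.0027]
```

```bash
python3 -m jog '[[0,0,0,0,0.003,0.001,0],[0,0,0,0,0,0,0]]';python3 -m jog '[[0,0,0,0,0.003,0.001,0],[0,0,0,0,0,0,0]]';
```

```text
clock: 18.77
tool_pos: [0.4486, 0.2509, 0.064]
tool_rot: [0.797, 0.003, 0.0, -0.604]
ft_force: [-0.8, -0.1, -1.8]
grip_width: 0.0214
clock: 19.02
tool_pos: [0.4485, 0.2519, 0.0632]
tool_rot: [0.796, 0.003, 0.0, -0.606]
ft_force: [-0.1, -1.0, -0.5]
grip_width: 0.0212
```

```bash
python3 -m jog '[[0,0,0,0,0.003,0.001,0],[0,0,0,0,0,0,0]]';python3 -m jog '[[0,0,0,0,0.003,0.001,0],[0,0,0,0,0,0,0]]';python3 -c "
from h import *
o,Rm=st()"
```

```text
clock: 19.27
tool_pos: [0.4485, 0.2531, 0.0633]
tool_rot: [0.794, 0.004, 0.0, -0.608]
ft_force: [-0.2, -0.3, -1.6]
grip_width: 0.0211
clock: 19.52
tool_pos: [0.4485, 0.2542, 0.0633]
tool_rot: [0.793, 0.005, 0.0, -0.609]
ft_force: [0.1, -1.0, -0.4]
grip_width: 0.0212
t 19.52 p [0.4485 0.2542 0.0633] w 0.0212 F [ 0.1 -1.  -0.4] M [-1.18 -0.06  0.03]
q [ 1.11  1.54 -1.11  2.05  0.02  0.59  0.38]
x [1.     0.0072 0.0066] z [-0.0052  0.9663 -0.2573]
```

It stopped descending with no wrist force, so a link may be touching something. I'll back up 6 mm and compare joint efforts.

```bash
python3 -c "
from h import *
o=r.observe(); np.set_printoptions(suppress=True,precision=2); print(o['joint_efforts'],o['qpos'])"
python3 -m jog '[[0,0,0,0,-0.006,-0.0015,0],[0,0,0,0,0,0,0]]';python3 -c "
from h import *
o=r.observe(); np.set_printoptions(suppress=True,precision=2); print(o['joint_efforts'],o['qpos'])"
```

```text
[ -0.29 -45.3  -27.09   7.67  -2.8    1.97  -0.01] [ 1.11  1.54 -1.11  2.05  0.02  0.59  0.38]
clock: 19.77
tool_pos: [0.4484, 0.2539, 0.0683]
tool_rot: [0.793, 0.004, 0.0, -0.609]
ft_force: [-0.1, -0.8, -1.5]
grip_width: 0.0213
[  0.   -45.53 -27.84   7.43  -2.97   2.06  -0.07] [ 1.11  1.53 -1.12  2.05  0.02  0.59  0.38]
```

```bash
python3 -m jog '[[0,0,0,0,0.005,0.0015,0],[0,0,0,0,0,0,0]]';python3 -m jog '[[0,0,0,0,0.003,0.001,0],[0,0,0,0,0.003,0.001,0],[0,0,0,0,0.0,0.0,0]]' 4; python3 - <<'E'
from h import *
st(); o=r.observe(); print(o["joint_efforts"])
f=grab("top"); print(knobs(f,(140,180,200,226),.07))
E
```

```text
clock: 20.02
tool_pos: [0.4485, 0.2541, 0.0631]
tool_rot: [0.793, 0.004, 0.0, -0.609]
ft_force: [0.3, -1.3, 3.2]
grip_width: 0.0214
clock: 20.4
tool_pos: [0.4483, 0.2555, 0.059]
tool_rot: [0.792, 0.005, 0.0, -0.61]
ft_force: [-0.2, -0.6, 1.2]
grip_width: 0.0217
t 20.4 p [0.4483 0.2555 0.059 ] w 0.0217 F [-0.2 -0.6  1.2] M [-0.93 -0.12 -0.01]
q [ 1.1   1.55 -1.1   2.04  0.02  0.59  0.39]
x [0.9999 0.008  0.0064] z [-0.0061  0.9669 -0.2549]
[ -0.2941 -45.2469 -26.4068   7.7977  -2.5568   1.8744  -0.0221]
[(np.float64(194.84910557418942), np.float64(199.22444497684077), np.float64(57.97222222222222), np.float64(0.45301009165804124), np.float64(0.16720683149961113)), (np.float64(175.23148148148147), np.float64(200.66849243609806), np.float64(35.5), np.float64(0.4485725452238004), np.float64(0.23021328534893223))]
```

Contact is confirmed (3 N up), and with the light grip the pot pivots as I lower. I'll finish the descent, then release slowly.

```bash
python3 -m jog '[[0,0,0,0,0.003,0.0005,0],[0,0,0,0,0.002,0.0,0],[0,0,0,0,0,0,0]]' 3; python3 -m jog '[[0,0,0,0,0,0,27],[0,0,0,0,0,0,30],[0,0,0,0,0,0,45],[0,0,0,0,0,0,45],[0,0,0,0,0,0,45]]'; python3 - <<'E'
from h import *
o,Rm=st(); f=grab("top"); print([np.round(k,4) for k in knobs(f,(155,180,190,226),.07)])
E
```

```text
clock: 20.82
tool_pos: [0.4483, 0.2547, 0.0543]
tool_rot: [0.792, 0.005, 0.0, -0.611]
ft_force: [-0.5, -1.2, 2.6]
grip_width: 0.0218
clock: 21.45
tool_pos: [0.4482, 0.2541, 0.0519]
tool_rot: [0.793, 0.005, -0.0, -0.609]
ft_force: [0.2, 0.4, -0.4]
grip_width: 0.0409
t 21.45 p [0.4482 0.2541 0.0519] w 0.0409 F [ 0.2  0.4 -0.4] M [-1.06 -0.1   0.03]
q [ 1.1   1.55 -1.09  2.04  0.03  0.59  0.4 ]
x [1.     0.0076 0.0056] z [-0.0059  0.9663 -0.2573]
[array([182.1127, 200.7963,  28.0278,   0.4481,   0.2081])]
```

The knob now reads (0.448,0.208) with an upright-looking blob (area 28, the same as the tin knobs), which fits the pot having pivoted upright. I'll retract along the fingers and return to tool-down.

```bash
python3 -m jog '[[0,0,0,0,0,-0.02,45],[0,0,0,0,0,-0.04,45],[0,0,0,0,0,-0.05,45],[0,0,0,0,-0.06,-0.02,45],[0,0,0,0,-0.06,-0.02,45],[-0.18,0,0,0,0,0,45],[-0.18,0,0,0,0,0,45],[-0.18,0,0,0,0,0,45],[-0.18,0,0,0,0,0,45],[-0.18,0,0,0,0,0,45],[-0.18,0,0,0,0,0,45],[-0.18,0,0,0,0,0,45]]'
python3 - <<'E'
from h import *
o,Rm=st(); go([.46,-.1,.2],np.diag([1,-1,-1.])); f=grab("top"); print([np.round(k,4) for k in knobs(f,(140,180,200,226),.066)]);  np.save("pics/top6.npy",f,allow_pickle=True)
E
```

```text
clock: 23.0
tool_pos: [0.4507, 0.1324, 0.2107]
tool_rot: [1.0, -0.003, 0.004, -0.012]
ft_force: [0.2, 0.1, -1.2]
grip_width: 0.0417
t 23.0 p [0.4507 0.1324 0.2107] w 0.0417 F [ 0.2  0.1 -1.2] M [-0.04 -0.08 -0.03]
q [ 0.62  0.3  -1.1   1.99  0.3   1.01 -0.61]
x [ 0.9999 -0.006   0.0084] z [ 0.0086  0.0239 -0.9997]
shift [0.0106 0.2325 0.0052] rot [-0.024 -0.009 -0.006]
[]
```

```bash
python3 -m jog '[[-0.024,-0.009,-0.006,-0.0085,0.053,0,45],[0,0,0,-0.0085,0.053,0,45],[0,0,0,-0.0085,0.053,0,45],[0,0,0,-0.0085,0.053,0.02,45],[0,0,0,-0.0085,0.053,0.03,45],[0,0,0,-0.0085,0.053,0.03,45],[0,0,0,0,0,0,45]]'
python3 - <<'E'
from h import *
o,Rm=st(); go([.3995,-.185,.045],np.diag([1,-1,-1.])); f=grab("top"); np.save("pics/top7.npy",f,allow_pickle=True); print([np.round(k,4) for k in knobs(f,(140,180,200,226),.066)]); pot7(f)
print([np.round(k,4) for k in knobs(f,(270,165,340,232))])
E
```

```text
clock: 23.92
tool_pos: [0.4049, -0.176, 0.1302]
tool_rot: [1.0, 0.021, 0.003, 0.001]
ft_force: [-0.8, 0.9, 1.1]
grip_width: 0.041
t 23.93 p [ 0.4049 -0.176   0.1302] w 0.041 F [-0.8  0.9  1.1] M [ 0.06 -0.04  0.02]
q [ 1.17  0.35 -0.95  2.13  0.39  0.83  0.03]
x [0.9991 0.042  0.006 ] z [ 0.0061 -0.0023 -1.    ]
shift [-0.0063  0.0086  0.0852] rot [ 0.002 -0.006  0.042]
[array([182.1909, 200.8261,  27.75  ,   0.4485,   0.2086])]
body [183.7  201.83] u 174.0 193.5 v 192.0 211.66666666666666 277.72222222222223
knob [182.14 200.78] u 179.0 185.16666666666666 v 197.66666666666666 203.83333333333334 28.777777777777775
[array([288.3212, 197.2191,  28.75  ,   0.4589,  -0.1332])]
```

Pot 7 stands upright at (0.4485,0.2086); its outline is round. Now the pot at the front of the tin (D).

```bash
python3 -m jog '[[0,-0.006,0.04,-0.006,0.009,0.025,46],[0,0,0,0,0,0,46]]'
python3 -c "
from h import *
o,Rm=st(); go([.3995,-.185,.045],np.diag([1,-1,-1.]))"
```

```text
clock: 24.22
tool_pos: [0.4016, -0.1807, 0.1068]
tool_rot: [1.0, 0.004, 0.002, 0.001]
ft_force: [0.4, 1.2, 0.7]
grip_width: 0.0423
t 24.23 p [ 0.4016 -0.1807  0.1068] w 0.0423 F [0.4 1.2 0.7] M [ 0.03 -0.11  0.05]
q [ 1.14  0.39 -0.9   2.14  0.44  0.79 -0.03]
x [1.     0.0074 0.0035] z [ 0.0036 -0.0011 -1.    ]
shift [-0.0024  0.0042  0.0618] rot [ 0.001 -0.004  0.007]
```

```bash
python3 -m jog '[[0,0,0,-0.0024,0.0045,0.025,46],[0,0,0,0,0,0.02,46],[0,0,0,0,0,0.016,46],[0,0,0,0,0,0,46]]'
python3 -m jog '[[0,0,0,0,0,0,0],[0,0,0,0,0,0,0],[0,0,0,0,0,0,0],[0,0,0,0,0,0,0]]' 25
python3 -c "
from h import *
o,Rm=st()"
```

```text
clock: 24.72
tool_pos: [0.4058, -0.1802, 0.0501]
tool_rot: [1.0, 0.01, 0.006, 0.001]
ft_force: [1.2, -0.2, -0.7]
grip_width: 0.0423
clock: 25.22
tool_pos: [0.4065, -0.1793, 0.0527]
tool_rot: [1.0, 0.011, 0.007, 0.002]
ft_force: [-1.0, -0.2, -2.2]
grip_width: 0.021
t 25.23 p [ 0.4065 -0.1793  0.0527] w 0.021 F [-1.  -0.2 -2.2] M [ 0.   -0.01  0.09]
q [ 1.04  0.49 -0.81  2.18  0.57  0.68 -0.14]
x [0.9996 0.0225 0.0141] z [ 0.0142 -0.0037 -0.9999]
```

```bash
python3 -m jog '[[0,0,0,-0.003,0.009,0.001,0],[0,0,0,-0.003,0.01,0.001,0],[0,0,0,-0.002,0.01,0.001,0],[0,0,0,0,0,0,0]]'
python3 -c "
from h import *
o,Rm=st(); go([.3995,-.207,.050],np.diag([1,-1,-1.]))"
```

```text
clock: 25.72
tool_pos: [0.404, -0.2095, 0.0523]
tool_rot: [1.0, 0.012, 0.011, 0.002]
ft_force: [0.7, 0.5, -1.7]
grip_width: 0.021
t 25.73 p [ 0.404  -0.2095  0.0523] w 0.021 F [ 0.7  0.5 -1.7] M [ 0.05 -0.07 -0.01]
q [ 1.1   0.5  -0.8   2.16  0.58  0.68 -0.07]
x [0.9994 0.0246 0.0229] z [ 0.023  -0.0042 -0.9997]
shift [-0.0045 -0.0027  0.0021] rot [ 0.005 -0.023  0.025]
```

```bash
python3 -m jog '[[0.005,-0.023,0.02,-0.003,-0.001,0.002,0],[0,0,0,0,0,0.001,0]]'; python3 -m jog '[[0,0,0,0,0,0.0,28],[0,0,0,0,0,0.0,46],[0,0,0,0,0,-0.01,46],[0,0,0,0,0,-0.04,46],[0,0,0,0,-0.04,-0.03,46],[0,0,0,0.02,-0.03,0,46],[0,0,0,0,0,0,46]]'
python3 - <<'E'
from h import *
o,Rm=st(); go([.4587,-.133,.1],np.diag([1,-1,-1.])); f=grab("top"); np.save("pics/top8.npy",f,allow_pickle=True)
for k in knobs(f,(265,165,345,235)): print(np.round(k,4))
E
```

```text
clock: 25.98
tool_pos: [0.404, -0.2098, 0.0516]
tool_rot: [1.0, 0.001, 0.002, 0.001]
ft_force: [-5.3, 2.8, 16.9]
grip_width: 0.021
clock: 26.85
tool_pos: [0.425, -0.1393, 0.1363]
tool_rot: [1.0, -0.0, 0.003, 0.001]
ft_force: [-0.3, -0.0, -0.1]
grip_width: 0.042
t 26.85 p [ 0.425  -0.1393  0.1363] w 0.042 F [-0.3 -0.  -0.1] M [-0.06  0.02 -0.01]
q [ 1.08  0.36 -0.95  2.11  0.39  0.85 -0.1 ]
x [ 1.     -0.0005  0.0051] z [ 0.0051 -0.0022 -1.    ]
shift [ 0.0335 -0.0064  0.0364] rot [ 0.002 -0.005 -0.001]
```

```bash
python3 -m jog '[[0,-0.005,0,0.0335,-0.0065,0.03,46],[0,0,0,0,0,0,46]]'
python3 -c "
from h import *
o,Rm=st(); go([.4589,-.1335,.047],np.diag([1,-1,-1.]))"
```

```text
clock: 27.15
tool_pos: [0.4569, -0.137, 0.1048]
tool_rot: [1.0, -0.003, -0.002, 0.002]
ft_force: [-0.1, 0.7, -0.3]
grip_width: 0.0424
t 27.15 p [ 0.4569 -0.137   0.1048] w 0.0424 F [-0.1  0.7 -0.3] M [-0.04 -0.04  0.01]
q [ 0.96  0.47 -0.88  2.06  0.49  0.84 -0.21]
x [ 1.     -0.0058 -0.0036] z [-0.0037 -0.0037 -1.    ]
shift [ 0.0022 -0.0037  0.0578] rot [ 0.004  0.004 -0.006]
```

```bash
python3 -m jog '[[0,0,0,-0.002,0,0.02,46],[0,0,0,-0.001,0,0.018,46],[0,0,0,0,0,0,46]]'
python3 -c "
from h import *
o,Rm=st(); go([.4589,-.1335,.047],np.diag([1,-1,-1.]))"
```

```text
clock: 27.52
tool_pos: [0.4511, -0.1397, 0.0657]
tool_rot: [1.0, -0.004, -0.003, 0.002]
ft_force: [0.5, 0.5, 0.8]
grip_width: 0.0421
t 27.52 p [ 0.4511 -0.1397  0.0657] w 0.0421 F [0.5 0.5 0.8] M [-0.03 -0.07 -0.06]
q [ 0.92  0.52 -0.82  2.09  0.56  0.77 -0.27]
x [ 0.9999 -0.0088 -0.0068] z [-0.0068 -0.0043 -1.    ]
shift [ 0.0079 -0.0064  0.0186] rot [ 0.004  0.007 -0.009]
```

```bash
python3 -m jog '[[0,0.007,-0.009,0.008,-0.0065,0,46],[0,0,0,0,0,0,46],[0,0,0,0,0,0,46]]'
python3 -c "
from h import *
o,Rm=st(); go([.4589,-.1335,.047],np.diag([1,-1,-1.]))"
```

```text
clock: 27.9
tool_pos: [0.4607, -0.1336, 0.0673]
tool_rot: [1.0, 0.0, 0.002, 0.003]
ft_force: [0.2, 1.0, -0.1]
grip_width: 0.0419
t 27.9 p [ 0.4607 -0.1336  0.0673] w 0.0419 F [ 0.2  1.  -0.1] M [-0.02 -0.08  0.02]
q [ 0.9   0.53 -0.82  2.08  0.57  0.77 -0.28]
x [1.     0.0003 0.003 ] z [ 0.003  -0.0058 -1.    ]
shift [-0.0019 -0.0002  0.0203] rot [ 0.006 -0.003  0.   ]
```

```bash
python3 -m jog '[[0.004,-0.003,0,-0.001,0,0.01,46],[0,0,0,-0.001,0,0.009,46],[0,0,0,0,0,0,46]]'
python3 -m jog '[[0,0,0,0,0,0,20],[0,0,0,0,0,0,0],[0,0,0,0,0,0,0]]' 20
python3 -c "
from h import *
o,Rm=st(); a=np.deg2rad(66); go([.4605+.062*np.cos(a),-.194+.062*np.sin(a),.047],np.diag([1,-1,-1.]))"
```

```text
clock: 28.28
tool_pos: [0.4585, -0.1341, 0.0472]
tool_rot: [1.0, 0.0, -0.0, 0.001]
ft_force: [-0.5, -0.5, -0.5]
grip_width: 0.0422
clock: 28.65
tool_pos: [0.4585, -0.1338, 0.047]
tool_rot: [1.0, 0.0, -0.0, 0.001]
ft_force: [0.3, 0.9, -0.8]
grip_width: 0.0215
t 28.65 p [ 0.4585 -0.1338  0.047 ] w 0.0215 F [ 0.3  0.9 -0.8] M [-0.01 -0.12 -0.03]
q [ 0.88  0.56 -0.79  2.09  0.6   0.73 -0.3 ]
x [ 1.      0.0003 -0.0003] z [-0.0003 -0.0017 -1.    ]
shift [0.0272 0.0036 0.    ] rot [0.002 0.    0.   ]
```

```bash
python3 -m jog '[[0,0,0,0.0068,0,0,0],[0,0,0,0.0068,0.0009,0,0],[0,0,0,0.0068,0.0017,0,0],[0,0,0,0.0068,0.0024,0,0],[0,0,0,0,0,0,0]]'
python3 -c "
from h import *
o,Rm=st(); a=np.deg2rad(66); go([.4605+.062*np.cos(a),-.194+.062*np.sin(a),.047],np.diag([1,-1,-1.]))
d=o['tool_pos'][:2]-[.4605,-.194]; print(np.rad2deg(np.arctan2(d[1],d[0])),np.hypot(*d))"
```

```text
clock: 29.28
tool_pos: [0.4861, -0.138, 0.0471]
tool_rot: [1.0, 0.0, -0.002, 0.0]
ft_force: [-1.3, 0.3, 1.9]
grip_width: 0.0212
t 29.27 p [ 0.4861 -0.138   0.0471] w 0.0212 F [-1.3  0.3  1.9] M [ 0.06  0.21 -0.01]
q [ 0.85  0.6  -0.78  2.02  0.61  0.77 -0.3 ]
x [ 1.      0.0002 -0.0042] z [-0.0042 -0.0008 -1.    ]
shift [-0.0004 -0.0007  0.0001] rot [0.001 0.004 0.   ]
65.42122559669984 0.06153490907442326
```

Excellent. Release, rise, move aside and measure all the pots.

```bash
python3 -m jog '[[0,0,0,0,0,0.0,28],[0,0,0,0,0,0.0,46],[0,0,0,0,0,0,46],[0,0,0,0,0,-0.02,46],[0,0,0,0,0,-0.04,46],[0,0,0,0,-0.05,-0.03,46],[0,0,0,0,-0.055,-0.02,46],[0,0,0,0,-0.055,0,46],[0,0,0,0,-0.05,0,46],[0,0,0,0,0,0,46]]'
python3 - <<'E'
from h import *
o,Rm=st(); f=grab("top"); np.save("pics/top9.npy",f,allow_pickle=True)
for k in knobs(f,(265,165,345,235)):
    d=np.array(k[3:])-[.4605,-.194]; print(np.round(k,4),np.round(np.rad2deg(np.arctan2(d[1],d[0]))%360,1),np.round(np.hypot(*d),4))
E
```

```text
clock: 30.52
tool_pos: [0.4916, 0.0778, 0.1698]
tool_rot: [1.0, -0.001, 0.004, 0.0]
ft_force: [0.4, -0.3, -0.6]
grip_width: 0.0425
t 30.52 p [0.4916 0.0778 0.1698] w 0.0425 F [ 0.4 -0.3 -0.6] M [-0.02 -0.1   0.04]
q [ 0.59  0.41 -0.97  1.97  0.41  0.97 -0.58]
x [ 1.     -0.0024  0.0087] z [ 0.0087 -0.0008 -1.    ]
[303.6606 177.5163  28.0278   0.5231  -0.184 ] 9.1 0.0634
[321.4792 183.2923  29.3056   0.5039  -0.241 ] 312.7 0.064
[289.4246 189.1459  27.5833   0.4852  -0.1372] 66.5 0.0619
[307.7403 195.546   28.6667   0.4641  -0.1957] 334.8 0.004
[326.7534 201.0712  29.8333   0.446   -0.2561] 256.8 0.0638
[314.2635 214.7276  28.75     0.4022  -0.2149] 199.7 0.0619
```

The room is open: the gap runs from 66.5° to 199.7°, about 133° (116° needed). The other pots stand tight, each at r≈0.062–0.064, and the middle pot is 4 mm off centre, away from the gap. Now pot 7.

```bash
python3 -m jog '[[0,-0.009,-0.002,-0.014,-0.043,0.01,46],[0,0,0,-0.014,-0.043,0.025,46],[0,0,0,-0.015,-0.044,0.03,46],[0,0,0,0,0,0,46],[0,0,0,0,0,0,46]]'
python3 -c "
from h import *
o,Rm=st(); go([.4485,.2086,.044],np.diag([1,-1,-1.]))"
```

```text
clock: 31.2
tool_pos: [0.4538, 0.1999, 0.1049]
tool_rot: [1.0, -0.008, 0.002, 0.003]
ft_force: [0.5, -0.7, -0.3]
grip_width: 0.0421
t 31.2 p [0.4538 0.1999 0.1049] w 0.0421 F [ 0.5 -0.7 -0.3] M [ 0.01 -0.1   0.01]
q [ 0.26  0.51 -0.9   2.02  0.53  0.87 -0.96]
x [ 0.9999 -0.0164  0.0033] z [ 0.0031 -0.0068 -1.    ]
shift [-0.0056 -0.009   0.0608] rot [ 0.007 -0.003 -0.016]
```

```bash
python3 -m jog '[[0.007,-0.003,-0.016,-0.0055,-0.009,0.015,46],[0,0,0,0,0,0.012,46],[0,0,0,0,0,0,46]]'
python3 -c "
from h import *
o,Rm=st(); go([.4485,.2086,.044],np.diag([1,-1,-1.]))"
```

```text
clock: 31.58
tool_pos: [0.4506, 0.2051, 0.0767]
tool_rot: [1.0, -0.003, 0.001, 0.0]
ft_force: [-0.5, -0.5, -0.7]
grip_width: 0.0422
t 31.57 p [0.4506 0.2051 0.0767] w 0.0422 F [-0.5 -0.5 -0.7] M [-0.   -0.07  0.  ]
q [ 0.22  0.55 -0.87  2.03  0.58  0.82 -1.  ]
x [ 1.     -0.0069  0.0016] z [ 0.0016 -0.0008 -1.    ]
shift [-0.0021 -0.0035  0.0327] rot [ 0.001 -0.002 -0.007]
```

```bash
python3 -m jog '[[0,-0.002,-0.007,-0.002,-0.0035,0.01,46],[0,0,0,0,0,0.012,46],[0,0,0,0,0,0.01,46],[0,0,0,0,0,0,46]]'
python3 -c "
from h import *
o,Rm=st(); go([.4485,.2086,.044],np.diag([1,-1,-1.]))"
```

```text
clock: 32.08
tool_pos: [0.4487, 0.2082, 0.0422]
tool_rot: [1.0, -0.0, -0.0, 0.001]
ft_force: [-0.4, -0.6, -0.1]
grip_width: 0.0421
t 32.08 p [0.4487 0.2082 0.0422] w 0.0421 F [-0.4 -0.6 -0.1] M [-0.02 -0.11  0.01]
q [ 0.17  0.61 -0.81  2.05  0.64  0.76 -1.05]
x [ 1.     -0.0004 -0.001 ] z [-0.001 -0.001 -1.   ]
shift [-0.0002 -0.0004 -0.0018] rot [ 0.001  0.001 -0.   ]
```

```bash
python3 -m jog '[[0,0,0,0,0,0,20],[0,0,0,0,0,0,0],[0,0,0,0,0,0,0],[0,0,0,0,0,0,0]]' 25
python3 -c "
from h import *
o,Rm=st()"
python3 -m jog '[[0,0,0,0,0,-0.03,0],[0,0,0,0,0,-0.05,0],[0,0,0,0,0,-0.03,0],[0,0,0,0,0.045,0,0],[0,0,0,0,0.05,0,0],[0,0,0,0,0.05,0,0],[0,0,0,0,0.05,0,0],[0,0,0,-0.005,0.05,0,0],[0,0,0,-0.01,0.05,0,0],[0,0,0,-0.01,0.05,0,0],[0,0,0,0,0,0,0],[0,0,0,0,0,0,0]]'
python3 -c "
from h import *
o,Rm=st(); go([.4197,-.1507,.1],np.diag([1,-1,-1.]))"
```

```text
clock: 32.58
tool_pos: [0.449, 0.2086, 0.0427]
tool_rot: [1.0, -0.0, -0.0, 0.0]
ft_force: [-0.1, 0.0, -0.8]
grip_width: 0.0212
t 32.58 p [0.449  0.2086 0.0427] w 0.0212 F [-0.1  0.  -0.8] M [-0.02 -0.14  0.07]
q [ 0.17  0.6  -0.81  2.05  0.64  0.76 -1.05]
x [ 1.     -0.0002 -0.    ] z [-0.     -0.0007 -1.    ]
clock: 34.08
tool_pos: [0.4237, -0.1466, 0.1573]
tool_rot: [1.0, 0.001, 0.002, 0.001]
ft_force: [-0.0, -0.5, -1.5]
grip_width: 0.0213
t 34.08 p [ 0.4237 -0.1466  0.1573] w 0.0213 F [-0.  -0.5 -1.5] M [ 0.01 -0.15  0.03]
q [ 1.13  0.32 -0.98  2.08  0.35  0.9  -0.05]
x [1.     0.0015 0.0033] z [ 0.0033 -0.002  -1.    ]
shift [-0.0042  0.004   0.0573] rot [ 0.002 -0.003  0.001]
```

```bash
python3 -m jog '[[0.002,-0.003,0,-0.004,0.004,0.025,0],[0,0,0,0,0,0.025,0],[0,0,0,0,0,0,0]]'
python3 -c "
from h import *
o,Rm=st(); go([.4197,-.1507,.0955],np.diag([1,-1,-1.]))"
```

```text
clock: 34.45
tool_pos: [0.4213, -0.1469, 0.107]
tool_rot: [1.0, 0.004, 0.001, 0.0]
ft_force: [0.1, 0.0, -1.7]
grip_width: 0.0209
t 34.45 p [ 0.4213 -0.1469  0.107 ] w 0.0209 F [ 0.1  0.  -1.7] M [-0.03 -0.08  0.01]
q [ 1.05  0.41 -0.91  2.13  0.45  0.8  -0.13]
x [1.     0.0082 0.002 ] z [ 0.002  -0.0002 -1.    ]
shift [-0.0017  0.0038  0.0115] rot [ 0.    -0.002  0.008]
```

```bash
python3 -m jog '[[0,-0.002,0.008,-0.0015,0.004,0.004,0],[0,0,0,0,0,0.002,0],[0,0,0,0,0,0,0]]'
python3 - <<'E'
from h import *
o,Rm=st(); go([.4197,-.1507,.0905],np.diag([1,-1,-1.]))
f=grab("top"); im=np.array(f["pixels"])
a=cv2.resize(im[155:240,265:350],(600,600),interpolation=cv2.INTER_CUBIC); cv2.imwrite("pics/t10.png",a)
for k in knobs(f,(265,165,345,235)): print(np.round(k,4))
E
```

```text
clock: 34.83
tool_pos: [0.4218, -0.1498, 0.1027]
tool_rot: [1.0, 0.002, 0.001, 0.001]
ft_force: [0.3, -1.1, -2.6]
grip_width: 0.0214
t 34.83 p [ 0.4218 -0.1498  0.1027] w 0.0214 F [ 0.3 -1.1 -2.6] M [-0.   -0.09 -0.02]
q [ 1.05  0.42 -0.9   2.13  0.46  0.8  -0.14]
x [1.     0.0032 0.0025] z [ 0.0025 -0.0012 -1.    ]
shift [-0.0021  0.0009  0.0122] rot [ 0.001 -0.003  0.003]
```

```bash
python3 -m jog '[[0,-0.003,0.003,-0.003,0.001,0.003,0],[0,0,0,0,0,0.003,0],[0,0,0,0,0,0,0]]'
python3 -c "
from h import *
o,Rm=st(); go([.4197,-.1507,.0905],np.diag([1,-1,-1.]))"
```

```text
clock: 35.25
tool_pos: [0.4188, -0.1514, 0.0968]
tool_rot: [1.0, -0.0, 0.0, 0.001]
ft_force: [-0.5, 0.1, -1.0]
grip_width: 0.0212
t 35.25 p [ 0.4188 -0.1514  0.0968] w 0.0212 F [-0.5  0.1 -1. ] M [-0.   -0.11 -0.03]
q [ 1.04  0.42 -0.89  2.14  0.47  0.78 -0.15]
x [ 1.     -0.0008  0.0001] z [ 0.0001 -0.0021 -1.    ]
shift [ 0.0009 -0.0007  0.0063] rot [ 0.002 -0.    -0.001]
```

```bash
python3 -m jog '[[0.001,0,0,0.0005,-0.0005,0.005,0],[0,0,0,0,0,0.005,0],[0,0,0,0,0,0,0]]'
python3 -c "
from h import *
o,Rm=st(); go([.4197,-.1507,.0457],np.diag([1,-1,-1.]))"
```

```text
clock: 35.62
tool_pos: [0.4192, -0.1508, 0.0859]
tool_rot: [1.0, -0.0, -0.0, 0.0]
ft_force: [-0.1, 0.0, -1.5]
grip_width: 0.0211
t 35.62 p [ 0.4192 -0.1508  0.0859] w 0.0211 F [-0.1  0.  -1.5] M [-0.02 -0.08 -0.03]
q [ 1.03  0.44 -0.87  2.14  0.5   0.76 -0.17]
x [ 1.     -0.0009 -0.0001] z [-0.0001 -0.0007 -1.    ]
shift [ 0.0005 -0.0002  0.0402] rot [ 0.001  0.    -0.001]
```

```bash
python3 -m jog '[[0,0,0,0.0003,0,0.005,0],[0,0,0,0,0,0.005,0],[0,0,0,0,0,0,0]]'; python3 -m jog '[[0,0,0,0,0,0.005,0],[0,0,0,0,0,0.005,0],[0,0,0,0,0,0,0]]'
python3 -c "
from h import *
o,Rm=st(); go([.4197,-.1507,.0457],np.diag([1,-1,-1.]))"
```

```text
clock: 36.0
tool_pos: [0.4195, -0.1507, 0.0751]
tool_rot: [1.0, -0.0, -0.0, 0.0]
ft_force: [0.6, 0.4, -2.0]
grip_width: 0.0212
clock: 36.38
tool_pos: [0.4196, -0.1508, 0.0644]
tool_rot: [1.0, -0.0, -0.0, 0.0]
ft_force: [-1.2, 0.2, -0.9]
grip_width: 0.0212
t 36.38 p [ 0.4196 -0.1508  0.0644] w 0.0212 F [-1.2  0.2 -0.9] M [-0.01 -0.1   0.01]
q [ 0.99  0.48 -0.83  2.15  0.55  0.73 -0.21]
x [ 1.     -0.0009 -0.0001] z [-0.0001 -0.0005 -1.    ]
shift [ 0.0001 -0.0001  0.0187] rot [ 0.001  0.    -0.001]
```

```bash
python3 -m jog '[[0,0,0,0,0,0.005,0],[0,0,0,0,0,0.005,0],[0,0,0,0,0,0,0]]'; python3 -m jog '[[0,0,0,0,0,0.003,0],[0,0,0,0,0,0.002,0],[0,0,0,0,0,0,0]]'
python3 -m jog '[[0,0,0,0,0,0.0015,0],[0,0,0,0,0,0,0]]'
python3 -c "
from h import *
o,Rm=st(); go([.4197,-.1507,.0457],np.diag([1,-1,-1.]))"
```

```text
clock: 36.75
tool_pos: [0.4196, -0.1508, 0.0537]
tool_rot: [1.0, -0.001, -0.0, 0.0]
ft_force: [0.2, -0.4, -2.4]
grip_width: 0.021
clock: 37.12
tool_pos: [0.4198, -0.1508, 0.0484]
tool_rot: [1.0, -0.0, 0.0, 0.0]
ft_force: [-1.0, -0.5, -1.1]
grip_width: 0.021
clock: 37.38
tool_pos: [0.4199, -0.1509, 0.0469]
tool_rot: [1.0, -0.0, 0.0, 0.0]
ft_force: [0.6, -0.1, -0.3]
grip_width: 0.0213
t 37.38 p [ 0.4199 -0.1509  0.0469] w 0.0213 F [ 0.6 -0.1 -0.3] M [ 0.01 -0.08  0.09]
q [ 0.96  0.51 -0.8   2.16  0.59  0.69 -0.24]
x [ 1.     -0.001   0.0003] z [ 0.0003 -0.0007 -1.    ]
shift [-0.0002 -0.0002  0.0012] rot [ 0.001 -0.    -0.001]
```

One more millimetre to the floor, then release and retreat.

```bash
python3 -m jog '[[0,0,0,0,0,0.0012,0],[0,0,0,0,0,0,0]]'; python3 -m jog '[[0,0,0,0,0,0.001,0],[0,0,0,0,0,0,0]]' 8
```

```text
clock: 37.62
tool_pos: [0.4199, -0.1509, 0.0457]
tool_rot: [1.0, -0.0, 0.0, 0.0]
ft_force: [0.9, 0.3, -1.0]
grip_width: 0.0214
clock: 37.88
tool_pos: [0.4205, -0.151, 0.0453]
tool_rot: [1.0, -0.0, 0.001, 0.001]
ft_force: [0.4, 0.2, -1.1]
grip_width: 0.0216
```

```bash
python3 -m jog '[[0,0,0,-0.0005,0,0.001,0],[0,0,0,0,0,0,0]]'; python3 -m jog '[[0,0,0,0,0,0,27],[0,0,0,0,0,0,35],[0,0,0,0,0,0,46],[0,0,0,0,0,0,46]]'; python3 -m jog '[[0,0,0,0,0,-0.01,46],[0,0,0,0,0,-0.03,46],[0,0,0,0,0,-0.04,46],[0,0,0,0,0,-0.04,46],[0,0,0,0,-0.05,0,46],[0,0,0,0,-0.055,0,46],[0,0,0,0,-0.055,0,46],[0,0,0,0,-0.055,0,46],[0,0,0,0,-0.05,0,46],[0,0,0,0,0,0,46]]'
python3 - <<'E'
from h import *
o,Rm=st(); f=grab("top"); np.save("pics/top11.npy",f,allow_pickle=True)
for k in knobs(f,(265,165,345,235)):
    d=np.array(k[3:])-[.4607,-.1945]; print(np.round(k,4),np.round(np.rad2deg(np.arctan2(d[1],d[0]))%360,1),np.round(np.hypot(*d),4))
g=grab("scene"); a=cv2.resize(np.array(f["pixels"])[165:235,265:345],(457,400),interpolation=cv2.INTER_CUBIC)
u,v=proj(g,[.46,-.194,.04]).astype(int); b=cv2.resize(np.array(g["pixels"])[v-30:v+30,u-26:u+25],(340,400),interpolation=cv2.INTER_CUBIC)
cv2.imwrite("pics/m11.png",np.hstack([a,b]))
E
```

```text
clock: 38.12
tool_pos: [0.4208, -0.1512, 0.0451]
tool_rot: [1.0, -0.0, 0.001, 0.001]
ft_force: [-1.1, -0.3, -2.2]
grip_width: 0.0221
clock: 38.62
tool_pos: [0.4208, -0.1512, 0.0449]
tool_rot: [1.0, -0.0, 0.001, 0.001]
ft_force: [0.6, 0.5, -0.8]
grip_width: 0.0417
clock: 39.88
tool_pos: [0.4235, 0.1219, 0.1745]
tool_rot: [1.0, -0.002, 0.005, 0.001]
ft_force: [-0.5, -1.4, 0.5]
grip_width: 0.0421
t 39.88 p [0.4235 0.1219 0.1745] w 0.0421 F [-0.5 -1.4  0.5] M [-0.   -0.08 -0.05]
q [ 0.61  0.3  -1.09  2.09  0.34  0.93 -0.66]
x [ 0.9999 -0.004   0.0104] z [ 0.0104 -0.0027 -0.9999]
[303.6842 177.5354  28.6944   0.523   -0.184 ] 9.5 0.0632
[321.4609 183.2829  29.6944   0.5039  -0.241 ] 312.9 0.0635
[289.4078 189.1557  28.2222   0.4851  -0.1371] 66.9 0.0623
[307.7141 195.5524  28.8611   0.4641  -0.1956] 341.9 0.0035
[326.7752 201.0887  29.9167   0.4459  -0.2562] 256.5 0.0635
[294.177  209.1634  27.9722   0.4203  -0.1512] 133.1 0.0592
[314.2625 214.7244  29.1667   0.4022  -0.2149] 199.2 0.062
```

View pics/m11.png

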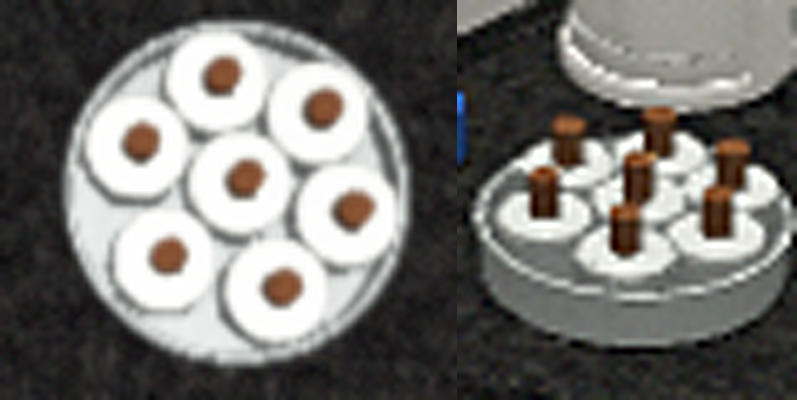

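The top view (left) shows seven pots, one in the middle at (245,182) and six round it. In the scene view (right) all the knobs are upright and the lids level. Last check is a numeric comparison of the bystanders against the first picture, then hand-in.

```bash
python3 - <<'E'
from h import *
a=np.load("pics/top0.npy",allow_pickle=True).item(); 
def cen(f,box,fn):
    u0,v0,u1,v1=box; c=cv2.cvtColor(np.array(f["pixels"])[v0:v1,u0:u1],cv2.COLOR_BGR2HSV).astype(int); m=fn(c); ys,xs=np.nonzero(m); return (round(xs.mean()+u0,1),round(ys.mean()+v0,1),len(xs)) if len(xs) else None
for n in ("top7","top11"):
    b=np.load(f"pics/{n}.npy",allow_pickle=True).item()
    for nm,box,fn in (("lemon",(100,175,140,205),lambda c:(c[...,0]>20)&(c[...,0]<35)&(c[...,1]>120)),("spoon",(90,205,190,240),lambda c:(c[...,0]<20)&(c[...,1]>120)),("mug",(375,145,420,195),lambda c:(c[...,0]>28)&(c[...,0]<50)&(c[...,1]>70)),("blue",(235,165,265,195),lambda c:(c[...,0]>100)&(c[...,0]<125)&(c[...,1]>150)),("purple",(345,190,380,220),lambda c:(c[...,0]>130)&(c[...,0]<160)&(c[...,1]>120))): print(n,nm,cen(a,box,fn),cen(b,box,fn))
r.close_job()
E
```

```text
top7 lemon (np.float64(118.6), np.float64(189.7), 339) (np.float64(118.6), np.float64(189.7), 339)
top7 spoon (np.float64(131.5), np.float64(224.1), 626) (np.float64(128.5), np.float64(225.1), 593)
top7 mug (np.float64(399.0), np.float64(171.7), 523) (np.float64(399.1), np.float64(171.6), 517)
top7 blue (np.float64(250.5), np.float64(180.9), 259) (np.float64(250.4), np.float64(180.8), 254)
top7 purple (np.float64(361.0), np.float64(204.3), 295) (np.float64(366.7), np.float64(203.5), 125)
top11 lemon (np.float64(118.6), np.float64(189.7), 339) (np.float64(118.5), np.float64(189.7), 340)
top11 spoon (np.float64(131.5), np.float64(224.1), 626) (np.float64(126.4), np.float64(224.7), 562)
top11 mug (np.float64(399.0), np.float64(171.7), 523) (np.float64(399.2), np.float64(171.9), 506)
top11 blue (np.float64(250.5), np.float64(180.9), 259) (np.float64(250.4), np.float64(180.7), 258)
top11 purple (np.float64(361.0), np.float64(204.3), 295) (np.float64(360.9), np.float64(204.2), 296)
the job is handed in; nothing more can be done
```

The job is handed in at about 40 s of the 72 s allowed. All seven pots stand upright in the tin, one in the middle and six round it.

**What I did**
- I stood the fallen pot upright on the worktop and let go of it.
- I drew two ring pots along the wall by their knobs; each pushed its neighbours up close. This opened a gap of about 133°, where a pot needs about 116°.
- I gripped the stood pot by its knob again and lowered it into the gap until it stopped on the tin's floor, then released it and backed off.

**What went wrong on the way**
- The first grip on the fallen pot closed on nothing and nudged it about 5 mm. A gentle touch on the bare worktop showed the fingertips sit 20 mm further back along the tool than the reported pose implies, and I allowed for that from then on.
- Stopping on the tin's floor showed only as the descent halting. The wrist force was too small to confirm it.
- One set-down in the tin pressed with about 17 N on the wrist, well under the limits.

**Last checks**
- **Pots:** the six outer pots are 59 to 64 mm from the tin's centre and the middle one is about 3.5 mm off it. In the last view every lid is level and every knob upright.
- **Bystanders:** the lemon, mug and the blue and purple look-alikes are where they were, to within a pixel (about 3 mm).
- **Spoon:** its measured position disagreed by 3 to 5 pixels. The first measurement had also counted the fallen pot's knob, which accounts for the first 3. The arm probably hid part of the spoon in the last view. I saw no sign it moved, but this check was not clean.

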